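# Find and mark the balance point of a work-light boom

### The arm

A 6-joint arm with a two-finger parallel gripper is mounted at the origin on the work surface. World frame = base frame: x ahead of the robot, y to its left, z up, the work surface at z = 0. Lengths are in m, angles in rad, forces in N, time in s.
With the tool pointing down it reaches from about 0.35 to 0.775 m from the base axis. Payload 7.3 kg.
Tool frame: the origin (TCP) lies between the finger pads; the fingertips stand 17 mm ahead of it and the grasp point (between the pads) lies 2 mm behind it; z points along the fingers, y is the direction in which the jaws open and shut (so a half turn about z gives the same grasp; the last joint's range is limited). The gripper opens to 92 mm and grips with 3 to 60 N. Pads are 19 mm wide; open, the fingers measure 130 mm over their backs; the gripper's body (75 mm by 190 mm) begins 47 mm behind the grasp point.
Start: joints at [-1.358, 0.342, 1.524, -0, 1.275, -0.146], TCP at [0.184, -0.492, 0.244] pointing down, gripper open.
Joint ranges: [-2.53, 2.53], [-0.77, 2.02], [0.04, 2.7], [-1, 4.14], [0.28, 2.66], [-3.11, 3.11]. Speed limits (rad/s): [2.57, 2.57, 3.14, 3.14, 3.14, 3.14].

### API

Orientations are given as [roll, pitch, yaw] about the fixed x, y, z axes, in that order (R = Rz(yaw) Ry(pitch) Rx(roll)).
In Python, from cell import sensors, vision, hand_in gives the robot as it stands.
- The arm moves only by the tool step_arm, never from a script. Its argument "series" is a list of rows, each a list of 5 numbers: the opening, from 0 (shut) to 1 (fully open), then the shift along the world's x, y, z each as a share of 25 mm, from -1 to 1, then the turn about the world's z as a share of 0.08 rad, from -1 to 1. A call has 1 to 12 rows; each row shifts and turns the commanded pose from where the row before left it; what a row does not reach is not made up. A row lasts 1/10 s, in which the tool goes at most 50 mm and 8.59 degrees, less where a joint would pass 70% of its speed; a pose out of reach is approached as far as the arm can. A call with a number of a shift or a turn outside -1 to 1 is refused whole. A call with a gripper value outside its range is refused whole. The fingers move at their own pace and stop on an object; "squeeze" is the grip in N (left out, the last holds). Time passes only in rows, so rows that do not move let the fingers close. It gives the time, the measured TCP pose, the force and the opening at its end, in the units of the state.
- sensors.observe(): the state, without advancing time (a new reading comes with each control period).
- vision.read_camera(name): name is "scene" or "side" or "wrist"; returns a dict with "pixels" (400x640x3 uint8, blue, green, red), "range_z" (400x640 float32, m along the optical axis (not along the pixel's ray), 0 where there is no reading), "camera_matrix" (3x3 intrinsics, pixels), "k1" (the pictures are not rectified: a ray, as slopes to the right and down, at radius r is drawn at 1 + k1 r^2 times it, then the intrinsics apply), "pose" (4x4, takes a point from camera to world coordinates). Camera axes: x right, y down, z forward; pixel columns grow to the right and rows downward; lengths in m; the calibration is good to about 2 mm. A picture is of the moment at which its call begins.
- hand_in(): hands the job in, once; it reports no verdict.
The state is a dict: "time": time; "qpos": joint angles; "qvel": joint speeds; "joint_efforts": joint torques, N m; "tool_pos": TCP position; "tool_rot": TCP orientation; "contact_force": force on the tool from outside, world axes, zero at the start; "torque": the same for the moment, N m; "opening": finger opening in m.
Only numpy, scipy, OpenCV 4.12 (cv2) and the standard library are available. Lean on these libraries where they do the work, as an engineer would, in place of code of your own. Each camera call takes 0.05 s, during which the arm holds its last target.

### The job

This work-light boom will hang from a single hanger, so find its balance point: lay it level across the edge of the pegboard panel with its driver-box end sticking out over the cutting mat and let go, then slide it further out until it only just tips and rests by itself with that end down on the mat. Leave it tipped and mark the balance point by setting the orange hanger saddle over the rail, fully down, right above the panel's edge. Leave the other things on the bench where they are.

Things in the scene. Friction and masses are not known exactly. Their poses are not given: they have to be found in the camera images.
- panel: pegboard assembly panel, 600 (own x) x 520 (own y) x 40 mm high, fixed flat on the bench; a flat hardboard face with small dark holes on a batten frame. Origin: centre of its underside. Its straight top edge on its own +y side (own y = +260 mm) overlooks the open bench and is the fulcrum edge
- panel_edge (a point): point on that fulcrum edge (top corner line, 40 mm above the bench), 85 mm from the edge's middle towards the panel's -x end and well within reach. Own x runs along the edge, own y points straight out from the panel over the bench, z up. A boom laid square over this point comes down on the mat
- boom: work-light boom, 480 mm long: slotted aluminium rail, 20 x 20 mm section, own x -200 to +220 mm; lamp head at its -x end, driver box near +x. Origin: on the rail's underside, z up. 0.43 to 0.70 kg, spread unknown: balances somewhere from own x = -115 to -35 mm. Tipped over the edge, its driver end drops to the mat, 0.11 to 0.15 rad off level; a finger pressed on it can keep it from tipping
- boom_nose (a point): middle of the lower edge of the rail's free end, the driver-box end (boom x = +220 mm, underside). The white driver box, 60 long x 34 wide x 22 mm high, stands on top of the rail at boom x = +130 to +190 mm
- lamp_back (a point): middle of the flat back face (64 wide x 24 mm high) of the grey finned lamp head, 12 mm above its underside; this is the boom's end at boom x = -260 mm. The head is 64 mm wide, 31 mm high, boom x -260 to -170 mm (black collar, 30 mm wide, to -161 mm), its underside flush with the rail's
- hanger: orange hanger saddle, 40 g, standing on its legs: channel 36 mm long (own x, goes along the rail), 25 mm wide inside, flared to 31 at the mouth, 39 over the legs; roof inside 15 mm, outside 20 mm above the origin. Upright eye lug on the roof, 28 (own x) x 10 mm (own y), top at 54 mm. Origin: centre of its underside, z up; fully down it is 5 mm above the rail's underside
- bottle: white bottle with blue cap, 56 mm diameter, 150 mm high, a bystander
- tape: yellow tape measure, 72 x 36 x 62 mm, a bystander
- bin: blue open parts bin with steel parts in it, 110 x 80 x 50 mm, a bystander
- screwdriver: red screwdriver 200 mm long lying on the panel, a bystander
- mat: green cutting mat with a pale grid, 300 (own x) x 340 (own y) x 3 mm, fixed flat on the bench (z = 0) beyond the panel's edge, where the boom's end comes down. Origin: centre of its underside
Things that resemble listed ones, but are neither listed nor needed, are in the scene too. Of the things that look like the hanger, take the one that is farthest from the robot's base at the start.

How it is judged:
On the way, in this order (a step that is already met when the one before it is completed fails the run):
1. the boom lies level on the panel, let go, with its driver-box end sticking out more than 50 mm past the edge (y of boom_nose in the frame of panel_edge above 0.05 m and angle between boom's own x axis and vertical between 1.54 and 1.6 rad and height (world z) of boom below 0.045 m and contact force between boom and the fingers below 0.1 N and contact force between boom and panel above 1 N and linear speed of boom below 0.02 m/s), for 0.2 s.
2. slid out, the boom has only just tipped: it rests by itself on the edge with its driver-box end down on the mat, pressing there with less than 0.3 N (angle between boom's own x axis and vertical between 1.66 and 1.8 rad and contact force between boom and the arm below 0.1 N and contact force between boom and the fingers below 0.1 N and contact force between boom and mat below 0.3 N and linear speed of boom below 0.02 m/s and angular speed of boom below 0.05 rad/s and x of boom_nose in the frame of mat between -0.15 and 0.15 m and y of boom_nose in the frame of mat between -0.17 and 0.17 m), for 0.5 s.
At the end, for the whole second after the job is handed in: Boom at rest, tipped over the panel's edge (5 to 13 deg), its driver-box end on the mat pressing with under 0.3 N; hanger saddle at rest on the rail, fully down (3 mm), upright to it (0.12 rad), centred within 6 mm across it, its middle within 10 mm of the edge line; bystanders unmoved (angle between boom's own x axis and vertical between 1.66 and 1.8 rad and contact force between boom and mat below 0.3 N and linear speed of each of boom, hanger below 0.02 m/s and z of hanger in the frame of boom between 0.002 and 0.008 m and y of hanger in the frame of boom between -0.006 and 0.006 m and angle between the z axis of hanger and the z axis of boom, either way round below 0.12 rad and y of hanger in the frame of panel_edge between -0.01 and 0.01 m and x of boom_nose in the frame of mat between -0.15 and 0.15 m and y of boom_nose in the frame of mat between -0.17 and 0.17 m); the robot touches nothing.
It fails at once if a bystander is moved by more than 30 mm (distance of any of bottle, tape, bin, screwdriver from where it was at the start of the episode above 0.03 m).
It also fails if it takes over 72 s, if anything falls off the work surface, if the arm or the gripper's body presses on something with over 40 N, if the wrist force passes 120 N, or if a joint passes its speed limit or range.

## Working session

There is one attempt and no reset: what is moved stays moved. The work goes in short steps, Python scripts to look and compute and a tool call to move; the robot and the scene stay as the last step left them, time stands still between calls to the robot, and variables do not carry over. Pictures are saved under pics/ and viewed, and the job is handed in when it is done.

Besides the shell and the picture viewer there is one more tool, called after "Request:" as name(argument=value, ...) on one line, values as JSON. step_arm: Moves the arm, as the interface text tells. Its arguments: {"type":"object","properties":{"series":{"type":"array","items":{"type":"array","items":{"type":"number","minimum":-1,"maximum":1}}},"squeeze":{"type":"number"}},"required":["series"]}

```bash
ls; mkdir -p pics; cat > h.py <<'E'
import numpy as np, cv2
from cell import sensors, vision, hand_in
def cap(name,tag):
    d=vision.read_camera(name); cv2.imwrite(f'pics/{tag}.png',d['pixels'])
    np.savez(f'pics/{tag}.npz',**{k:np.array(v) for k,v in d.items()}); return d
def load(tag): return dict(np.load(f'pics/{tag}.npz'))
def ray(d,u,v):
    K=d['camera_matrix'];k1=float(d['k1'])
    x=(np.asarray(u,float)-K[0,2])/K[0,0]; y=(np.asarray(v,float)-K[1,2])/K[1,1]
    a,b=x.copy(),y.copy()
    for _ in range(20):
        s=1+k1*(a*a+b*b); a,b=x/s,y/s
    return a,b
def cloud(d):
    v,u=np.mgrid[0:400,0:640]; a,b=ray(d,u,v); z=d['range_z']
    P=np.stack([a*z,b*z,z],-1)@d['pose'][:3,:3].T+d['pose'][:3,3]
    P[z<=0]=np.nan; return P
def onz(d,u,v,h):
    a,b=ray(d,np.array(u,float),np.array(v,float)); r=np.stack([a,b,np.ones_like(a)],-1)@d['pose'][:3,:3].T
    o=d['pose'][:3,3]; return o+r*((h-o[2])/r[...,2])[...,None]
def proj(d,P):
    P=np.atleast_2d(P); c=(P-d['pose'][:3,3])@d['pose'][:3,:3]; a=c[:,0]/c[:,2];b=c[:,1]/c[:,2]
    s=1+float(d['k1'])*(a*a+b*b);K=d['camera_matrix']
    return np.stack([K[0,0]*a*s+K[0,2],K[1,1]*b*s+K[1,2]],-1)
E
python3 - <<'E'
from h import *
for n in ['scene','side','wrist']:
    d=cap(n,n+'0'); print(n,d['pose'].round(3).tolist(),d['camera_matrix'].tolist(),d['k1'])
print(sensors.observe())
E
```

```text
pics
scene [[-0.795, 0.387, -0.467, 1.07], [0.606, 0.535, -0.588, 0.7], [0.022, -0.751, -0.66, 0.829], [0.0, 0.0, 0.0, 1.0]] [[390.9278428864323, 0.0, 323.22386480077057], [0.0, 390.9278428864323, 196.42727947801123], [0.0, 0.0, 1.0]] -0.040610363622295455
side [[-0.913, -0.231, 0.337, 0.146], [-0.409, 0.521, -0.749, 0.834], [-0.003, -0.822, -0.57, 0.659], [0.0, 0.0, 0.0, 1.0]] [[394.09382854418, 0.0, 324.79504554715055], [0.0, 394.09382854418, 193.98300081385554], [0.0, 0.0, 1.0]] -0.09933054657083171
wrist [[0.351, -0.903, -0.248, 0.251], [-0.936, -0.339, -0.091, -0.467], [-0.001, 0.264, -0.965, 0.384], [0.0, 0.0, 0.0, 1.0]] [[357.61736831481403, 0.0, 325.1344901343983], [0.0, 357.61736831481403, 197.46817958576608], [0.0, 0.0, 1.0]] -0.03910829234983287
{'time': 0.15, 'qpos': array([-1.35800741e+00,  3.42527614e-01,  1.52481490e+00, -2.98519211e-05,
        1.27543151e+00, -1.46004524e-01]), 'qvel': array([ 0.00205803, -0.00252388, -0.00343152, -0.00134383, -0.00067601,
        0.00040338]), 'joint_efforts': array([ 8.81268061e-04, -4.31468117e+01, -2.44354409e+01,  7.17472751e-02,
        5.37525374e-02, -8.85479380e-05]), 'tool_pos': array([ 0.18429633, -0.49126315,  0.24321677]), 'tool_rot': array([-3.14041970e+00, -1.43628312e-04,  3.58802064e-01]), 'contact_force': array([ 0.60383497, -0.25977639, -0.91900543]), 'torque': array([-0.10683409,  0.02307486, -0.04199854]), 'opening': 0.09148702898372825}
```

View pics/scene0.png

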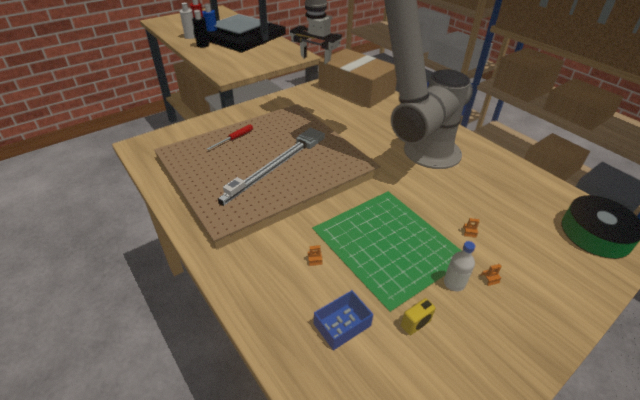

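View pics/side0.png

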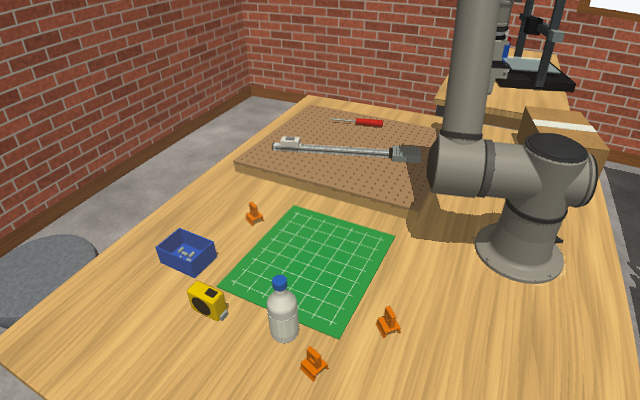

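View pics/wrist0.png

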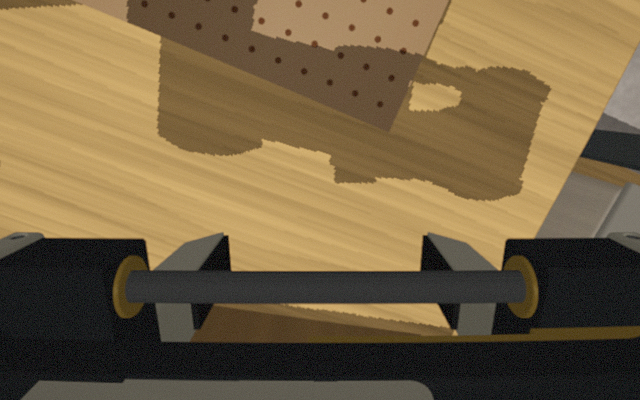

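The scene picture shows the boom from about (222,198) to (318,138) on the panel. There are orange saddles at (315,255), (472,228) and (494,273). Next I measure them.

```bash
cat > m.py <<'E'
from h import *
for t in ['scene0','side0']:
    d=load(t);P=cloud(d);hsv=cv2.cvtColor(d['pixels'],cv2.COLOR_BGR2HSV)
    print(t)
    def rep(name,mask,mn=15):
        n,l,s,c=cv2.connectedComponentsWithStats(mask.astype(np.uint8))
        for i in range(1,n):
            if s[i,4]<mn: continue
            Q=P[l==i];Q=Q[np.isfinite(Q[:,0])]
            if len(Q)<5: continue
            if abs(Q[:,0].mean())>1.3 or abs(Q[:,1].mean())>1.0 or Q[:,2].max()<-.02: continue
            r=np.hypot(*Q.mean(0)[:2])
            rc=cv2.minAreaRect((Q[:,:2]*1000).astype(np.float32))
            print(name,c[i].round(),s[i,4],'mean',Q.mean(0).round(3),'z',np.percentile(Q[:,2],[2,98]).round(3),'r',r.round(3),'rect',np.round(rc[0]),np.round(rc[1]),round(rc[2],1))
    H,S,V=hsv[...,0],hsv[...,1],hsv[...,2]
    rep('orange',(H>=6)&(H<=14)&(S>200)&(V>120))
    rep('green',(H>50)&(H<75)&(S>120),300)
    rep('blue',(H>105)&(H<125)&(S>120),60)
    rep('yellow',(H>22)&(H<32)&(S>180)&(V>120),60)
    rep('red',((H<4)|(H>176))&(S>190)&(V>100)&(P[...,2]>.02)&(P[...,2]<.1),30)
    # panel top / boom
    z=P[...,2]; X=P[...,0];Y=P[...,1]
    M=(np.abs(z-.04)<.006)&(np.hypot(X,Y)<1.2)
    n,l,s,c=cv2.connectedComponentsWithStats(M.astype(np.uint8)); i=1+np.argmax(s[1:,4])
    Q=P[l==i]; print('panel',cv2.minAreaRect((Q[:,:2]*1000).astype(np.float32)),np.median(Q[:,2]),s[i])
    B=(z>.05)&(z<.1)&(S<60)&(X>-.2)&(X<.9)&(Y>-.9)&(Y<0)
    rep('boom',B,60)
E
python3 m.py
```

```text
scene0
green [389. 249.] 5932 mean [0.469 0.244 0.002] z [-0.001  0.006] r 0.528 rect [455. 230.] [336. 297.] 87.5
green [601. 244.] 911 mean [0.    0.614 0.036] z [0.007 0.063] r 0.614 rect [-11. 606.] [ 59. 174.] 20.6
blue [495.  11.] 81 mean [-1.036 -0.497  0.228] z [0.164 0.282] r 1.149 rect [-1037.  -497.] [32. 24.] 22.3
blue [342. 320.] 569 mean [0.723 0.346 0.013] z [0.    0.052] r 0.802 rect [726. 353.] [ 79. 108.] 87.8
yellow [419. 312.] 224 mean [0.592 0.456 0.061] z [0.054 0.064] r 0.747 rect [586. 454.] [32. 66.] 86.6
red [241. 131.] 105 mean [ 0.552 -0.446  0.061] z [0.052 0.067] r 0.709 rect [ 551. -447.] [96. 15.] 10.2
panel ((550.6966552734375, -284.2962646484375), (530.7340087890625, 605.0159912109375), 88.07434844970703) 0.039759124275382196 [  154   104   227   138 15024]
boom [271. 164.] 1115 mean [ 0.56  -0.211  0.064] z [0.051 0.083] r 0.598 rect [ 553. -223.] [481.  67.] 13.6
side0
orange [253. 214.] 150 mean [0.657 0.162 0.026] z [0.002 0.054] r 0.677 rect [658. 159.] [32. 36.] 57.4
orange [391. 322.] 106 mean [0.225 0.35  0.029] z [0.005 0.053] r 0.416 rect [
[... 535 characters left out ...]
82. 113.] 86.7
blue [279. 282.] 184 mean [0.413 0.438 0.146] z [0.136 0.15 ] r 0.602 rect [414. 435.] [24. 24.] 9.2
yellow [207. 299.] 744 mean [0.572 0.46  0.047] z [0.006 0.062] r 0.734 rect [581. 455.] [36. 72.] 86.6
red [370. 121.] 125 mean [ 0.542 -0.447  0.058] z [0.05  0.065] r 0.702 rect [ 545. -446.] [98. 23.] 11.6
panel ((550.0350341796875, -283.8315124511719), (530.5678100585938, 603.1995849609375), 88.04405212402344) 0.03841011681374934 [  233   104   207   108 11362]
boom [324. 147.] 720 mean [ 0.612 -0.193  0.061] z [0.05  0.081] r 0.642 rect [ 596. -204.] [381.  38.] 17.6
boom [406. 153.] 371 mean [ 0.359 -0.262  0.062] z [0.051 0.07 ] r 0.445 rect [ 361. -271.] [89. 66.] 15.4
```

```bash
cat > m2.py <<'E'
from h import *
for t in ['scene0','side0']:
    d=load(t);P=cloud(d);hsv=cv2.cvtColor(d['pixels'],cv2.COLOR_BGR2HSV)
    S=hsv[...,1];X,Y,z=P[...,0],P[...,1],P[...,2]
    B=(z>.048)&(z<.1)&(S<60)&(X>.25)&(X<.85)&(Y>-.4)&(Y<-.1)
    Q=P[B]; u0=np.array([np.cos(.24),np.sin(.24)]);c0=np.array([.553,-.223])
    for it in range(3):
        n0=np.array([-u0[1],u0[0]]); s=(Q[:,:2]-c0)@u0; w=(Q[:,:2]-c0)@n0
        m=(s>-.11)&(s<.14)&(np.abs(w)<.018)&(Q[:,2]>.055)
        sb=np.arange(-.11,.14,.01); cs=[];
        for a in sb:
            k=m&(s>=a)&(s<a+.01)
            if k.sum()>4: cs.append((a+.005,(w[k].min()+w[k].max())/2))
        cs=np.array(cs); p=np.polyfit(cs[:,0],cs[:,1],1); th=np.arctan2(u0[1],u0[0])+np.arctan(p[0])
        c0=c0+n0*p[1]; u0=np.array([np.cos(th),np.sin(th)])
    n0=np.array([-u0[1],u0[0]]); s=(Q[:,:2]-c0)@u0; w=(Q[:,:2]-c0)@n0;k=np.abs(w)<.035
    print(t,'yaw',th,'s range',np.percentile(s[k],[.3,99.7]),'ztop rail',np.median(Q[m,2]),'c0',c0, 'ends',c0+u0*np.percentile(s[k],.3),c0+u0*np.percentile(s[k],99.7))
    # panel edge line: top points near y edge
    M=(np.abs(z-.039)<.006)&(Y>-.1)&(Y<.02)&(X>.3)&(X<.82)
    xs=np.arange(.3,.82,.02); E=[]
    for x in xs:
        k=M&(X>=x)&(X<x+.02)
        if k.sum()>5: E.append((x+.01,Y[k].max()))
    E=np.array(E); p=np.polyfit(E[:,0],E[:,1],1); r=E[:,1]-np.polyval(p,E[:,0]); p=np.polyfit(E[abs(r)<.004,0],E[abs(r)<.004,1],1); print('edge',p,'y at .47',np.polyval(p,.47),np.abs(r).max())
    G=(hsv[...,0]>=4)&(hsv[...,0]<=16)&(S>150)&(np.hypot(X-.657,Y-.16)<.06)&(z>.004)
    Q=P[G]; 
    for lo,hi in [(.004,.016),(.017,.023),(.024,.06)]:
        k=(Q[:,2]>lo)&(Q[:,2]<hi)
        if k.sum()>3: print('hang',lo,k.sum(),cv2.minAreaRect((Q[k,:2]*1000).astype(np.float32)),Q[k,2].max())
    R=((hsv[...,0]<4)|(hsv[...,0]>176))&(S>150)&(z>.04)&(z<.1)&(Y<-.3); print('screwd',P[R].min(0),P[R].max(0))
    v,u=np.nonzero(G);print(u.min(),u.max(),v.min(),v.max())
    im=d['pixels'][v.min()-25:v.max()+25,u.min()-25:u.max()+25]; cv2.imwrite(f'pics/hz_{t}.png',cv2.resize(im,None,fx=6,fy=6,interpolation=2))
E
python3 m2.py
```

```text
scene0 yaw 0.28665931356968416 s range [-0.23641492  0.23915397] ztop rail 0.059547860442500544 c0 [ 0.55151492 -0.217055  ] ends [ 0.32474719 -0.28390119] [ 0.78090993 -0.14943435]
edge [-0.03334892 -0.0024564 ] y at .47 -0.018130398220533972 0.0020190947976434052
hang 0.004 43 ((671.5379638671875, 165.30990600585938), (16.750980377197266, 37.44703674316406), 34.52249526977539) 0.015440926915785469
hang 0.017 74 ((661.3565673828125, 156.29840087890625), (33.0859375, 33.988121032714844), 61.336578369140625) 0.022951478595555797
hang 0.024 95 ((660.76806640625, 156.4142303466797), (12.828925132751465, 26.912151336669922), 58.823387145996094) 0.056496919006716384
screwd [-0.01346203 -1.73151149  0.04390313] [ 0.59865766 -0.43171575  0.09840885]
308 321 245 264
side0 yaw 0.28323910731488644 s range [-0.24133445  0.23209285] ztop rail 0.05772923265773011 c0 [ 0.55102456 -0.21508085] ends [ 0.31930602 -0.2825259 ] [ 0.77386973 -0.15021852]
edge [-0.03211023 -0.0026567 ] y at .47 -0.017748505903656345 0.002063739236052145
hang 0.004 36 ((659.9736328125, 155.43966674804688), (34.255611419677734, 37.64378356933594), 61.698509216308594) 0.015105209407352493
hang 0.017 74 ((657.13720703125, 156.99420166015625), (32.12503433227539, 36.23953628540039), 58.83796691894531) 0.022910205365976766
hang 0.024 90 ((657.98193359375, 155.1171112060547), (11.585803985595703, 30.269454956054688), 60.04484939575195) 0.05621899341637826
screwd [ 0.49660993 -0.46455282  0.04206541] [ 0.5950119  -0.43216579  0.06617403]
246 263 201 224
```

Request:
step_arm(series=[[0.7,1,0.86,-0.2,-0.08],[0.7,1,0.86,-0.2,-0.08],[0.7,1,0.86,-0.2,-0.08],[0.7,1,0.86,-0.2,-0.08],[0.7,1,0.86,-0.2,-0.08],[0.7,1,0.86,-0.2,-0.08],[0.7,1,0.86,-0.2,-0.08],[0.7,1,0.86,-0.2,-0.08],[0.7,1,0.86,-0.2,-0.08],[0.7,1,0.86,-0.2,-0.08],[0.7,1,0.86,-0.2,-0.08],[0.7,0.5,0.86,-0.2,-0.08]], squeeze=50)

```text
time: 1.35
tool_pos: [0.4734, -0.2325, 0.1832]
tool_rot: [3.141, -0.0, 0.282]
contact_force: [-0.7, 0.1, -0.1]
opening: 0.064
```

```bash
python3 - <<'E'
from h import *
d=cap('wrist','w1'); s=sensors.observe(); print(s['time'],s['tool_pos'],s['tool_rot'],s['opening'],s['contact_force'],s['torque'])
E
```

```text
1.4 [ 0.47375845 -0.22930516  0.1823506 ] [-3.13875520e+00 -1.47367075e-04  2.83660874e-01] 0.06425419140132814 [ 0.55265307  2.52996959 -0.97561849] [0.09104741 0.00863629 0.01802884]
```

View pics/w1.png

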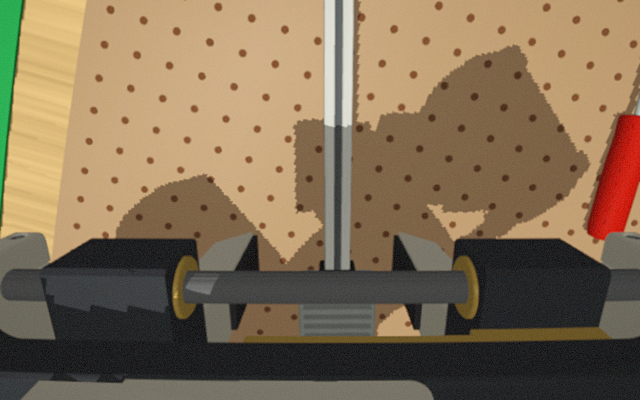

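View pics/hz_side0.png

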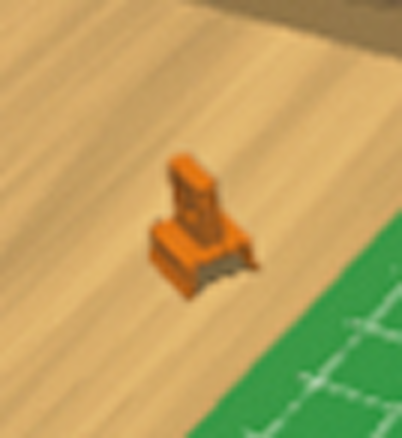

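The wrist picture shows the rail running down column ~338, centred between the fingers to within a few mm. The panel edge is on the left, from about (85,0) to (50,240).

```bash
python3 - <<'E'
from h import *
d=load('w1');P=cloud(d);K=d['camera_matrix']
c=proj(d,[[.497,-.232,.06]]);print(c)
# rail edges on depth
E=[]
for v in range(10,250,8):
    z=P[v,:,2]; k=np.where((z>.053)&(np.arange(640)>290)&(np.arange(640)<390))[0]
    if len(k)>5:
        q=onz(d,[k.min(),k.max()+1],[v,v],.06); E.append((q[0]+q[1])[:2]/2); w=np.linalg.norm(q[0]-q[1])
E=np.array(E);p=np.polyfit(E[:,0],E[:,1],1);print('rail yaw',np.arctan(p[0]),'y at .497',np.polyval(p,.497),'w',w,np.nanmedian(P[10:250,330:345,2]), np.nanmedian(P[10:200,200:290,2]))
# edge
E=[]
for v in range(5,230,8):
    z=P[v,:,2]; k=np.where((z>.030)&(np.arange(640)<150))[0]
    if len(k): q=onz(d,[k.min()],[v],.04)[0]; E.append(q[:2])
E=np.array(E);p=np.polyfit(E[:,0],E[:,1],1);print('edge',p,np.polyval(p,.47),np.abs(np.polyval(p,E[:,0])-E[:,1]).max())
E
```

```text
[[332.35627176 166.55624741]]
rail yaw 0.2869151551079339 y at .497 -0.2366188195379003 w 0.019847829907641713 0.06019725572410817 0.040054423901289826
edge [-0.03220775 -0.00615941] -0.02129704913238266 0.0007871149756930734
```

Request:
step_arm(series=[[0.6,1,-0.15,-1,0.04],[0.6,0,0,-1,0],[0.6,0,0,-1,0],[0.6,0,0,-1,0],[0.6,0,0,-0.9,0],[0.6,0,0,0,0],[0.0,0,0,0,0],[0.0,0,0,0,0],[0.0,0,0,0,0],[0.0,0,0,0,0]], squeeze=55)

```text
time: 2.4
tool_pos: [0.4971, -0.2374, 0.0619]
tool_rot: [3.141, -0.001, 0.285]
contact_force: [-0.1, -0.4, 1.0]
opening: 0.0281
```

Request:
step_arm(series=[[0.0,0,0,0,0],[0.0,0,0,0,0],[0.0,0,0,0,0]])

```text
time: 2.7
tool_pos: [0.4966, -0.2364, 0.0617]
tool_rot: [-3.14, 0.0, 0.285]
contact_force: [-2.3, 5.1, 5.1]
opening: 0.0197
```

Request:
step_arm(series=[[0.0,0,0,0.6,0],[0.0,0,0,0.6,0],[0.0,0,0,0,0],[0.0,0,0,0,0]])

```text
time: 3.1
tool_pos: [0.4965, -0.2371, 0.0905]
tool_rot: [-3.141, 0.001, 0.285]
contact_force: [0.7, 1.0, -6.4]
opening: 0.0194
```

```bash
python3 - <<'E'
from h import *
F=[];T=[]
for i in range(2):
    cap('scene','s%d'%i); s=sensors.observe();F.append(s['contact_force']);T.append(s['torque'])
print(s['time'],s['tool_pos'],s['tool_rot'],s['opening'],np.array(F),np.array(T))
E
```

```text
3.2 [ 0.49613856 -0.23689442  0.09001317] [-3.13989503e+00  1.54542715e-03  2.85113065e-01] 0.019489858827199346 [[-0.03263598  0.0298689  -6.79935352]
 [ 0.24036078  0.0679678  -7.27696998]] [[ 0.06482096 -0.09487643 -0.01144499]
 [ 0.06877913 -0.2235115  -0.0162637 ]]
```

View pics/s1.png

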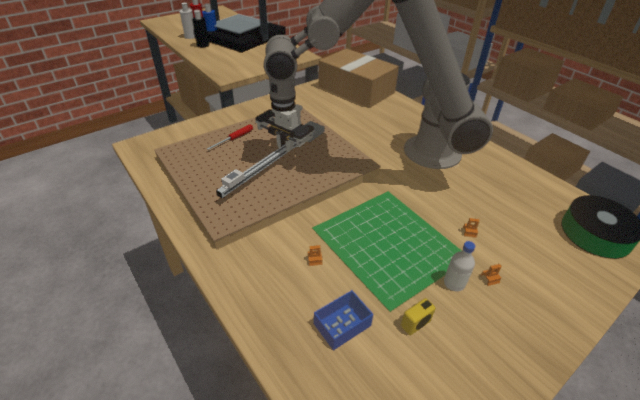

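Request:
step_arm(series=[[0.0,0,0,1,0.3],[0.0,-0.07,0.39,0,0.98],[0.0,-0.07,0.39,0,0.98],[0.0,-0.07,0.39,0,0.98],[0.0,-0.07,0.39,0,0.98],[0.0,-0.07,0.39,0,0.98],[0.0,-0.07,0.39,0,0.98],[0.0,-0.07,0.39,0,0.98],[0.0,-0.07,0.39,0,0.98],[0.0,-0.07,0.39,0,0.98],[0.0,-0.07,0.39,0,0.98],[0.0,-0.07,0.39,0,0.98]])

```text
time: 4.4
tool_pos: [0.4769, -0.1294, 0.1153]
tool_rot: [-3.14, -0.0, 1.175]
contact_force: [-0.5, 0.7, -7.0]
opening: 0.0197
```

Request:
step_arm(series=[[0.0,-0.07,0.39,0,0.98],[0.0,-0.07,0.39,0,0.98],[0.0,-0.07,0.39,0,0.98],[0.0,-0.07,0.39,0,0.98],[0.0,0,0,0,0],[0.0,0,0,0,0],[0.0,0,0,0,0]])

```text
time: 5.1
tool_pos: [0.4706, -0.0915, 0.116]
tool_rot: [-3.141, 0.0, 1.483]
contact_force: [-0.2, -0.3, -6.4]
opening: 0.0193
```

```bash
python3 - <<'E'
from h import *
F=[];T=[]
for n in ['scene','side','wrist']:
    cap(n,n+'2'); s=sensors.observe();F.append(s['contact_force']);T.append(s['torque'])
print(s['time'],s['tool_pos'],s['tool_rot'],s['opening'],np.array(F),np.array(T))
E
```

```text
5.25 [ 0.47065676 -0.09145868  0.11614776] [3.14156736e+00 4.24249534e-05 1.48397290e+00] 0.019336662836412773 [[ 0.05582288  0.06828899 -6.65123061]
 [-0.10925927  0.0362856  -7.00278685]
 [ 0.07576902 -0.70021816 -7.11179252]] [[ 0.12189424 -0.09255478 -0.04855169]
 [ 0.17679689 -0.0242829  -0.11806687]
 [ 0.16734172 -0.11123829  0.10963274]]
```

View pics/side2.png

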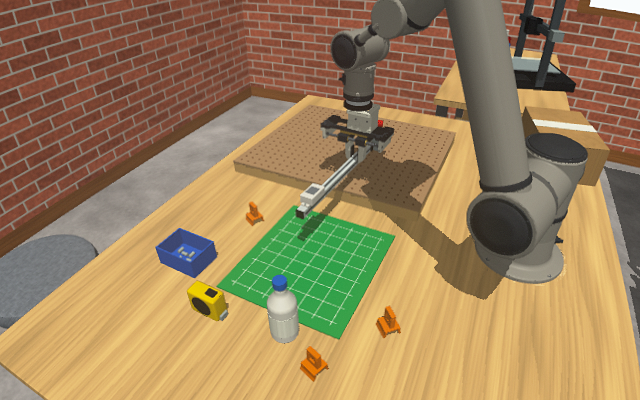

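View pics/wrist2.png

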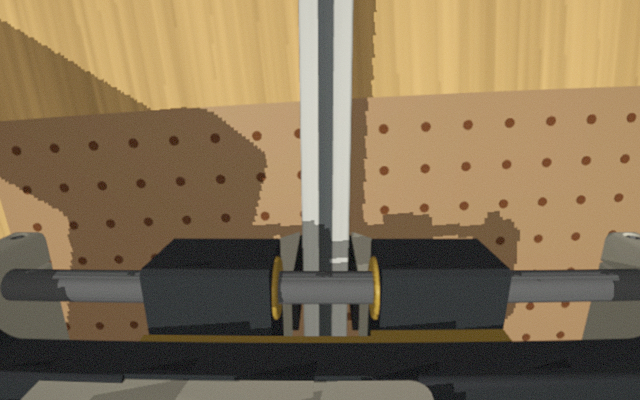

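Request:
step_arm(series=[[0.0,0,0,0,0.68],[0.0,0,0,-0.8,0],[0.0,0,0,-0.8,0],[0.0,0,0,-0.5,0],[0.0,0,0,0,0],[0.45,0,0,0,0],[0.45,0,0,0,0],[0.45,0,0,0,0],[0.45,0,0,0,0],[0.45,0,0,0,0]])

```text
time: 6.25
tool_pos: [0.4709, -0.0912, 0.0642]
tool_rot: [3.14, 0.0, 1.54]
contact_force: [-0.0, 0.2, -0.0]
opening: 0.0411
```

```bash
python3 - <<'E'
from h import *
for n in ['scene','side','wrist']: cap(n,n+'3')
s=sensors.observe();print(s['time'],s['tool_pos'],s['opening'],s['contact_force'])
E
```

```text
6.4 [ 0.47070213 -0.09112228  0.0639007 ] 0.041677761872752746 [-0.2509903   0.61035633  0.75123815]
```

View pics/side3.png

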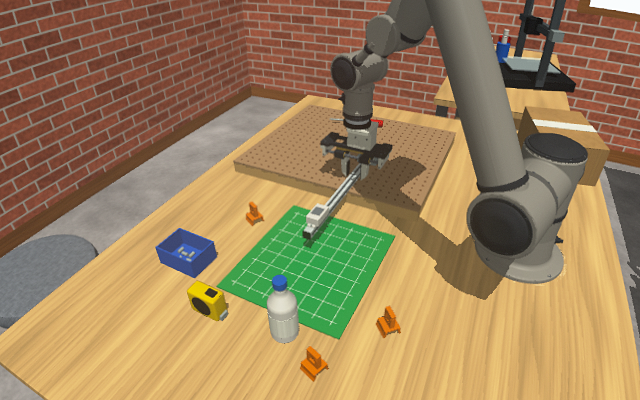

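View pics/wrist3.png

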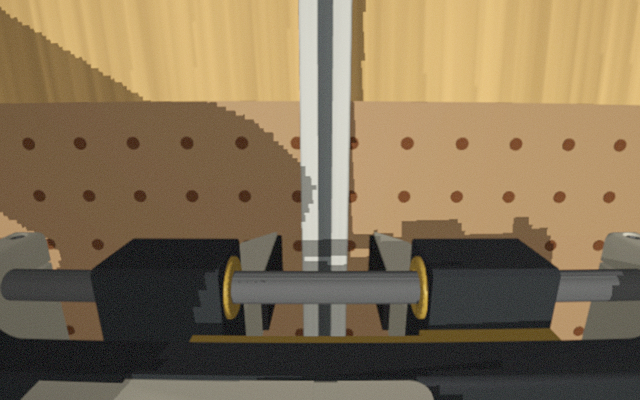

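Both views show the boom square over the edge with the fingers open. Now I check that it is level and measure its overhang.

```bash
cat > b.py <<'E'
from h import *
import sys
def tilt(t,x0=.474,verbose=1):
    d=load(t);P=cloud(d);S=cv2.cvtColor(d['pixels'],cv2.COLOR_BGR2HSV)[...,1]
    X,Y,z=P[...,0],P[...,1],P[...,2]
    B=(z>.008)&(z<.11)&(S<70)&(np.abs(X-x0-(Y+.02)*.033)<.012)&(Y>-.02)&(Y<.36)
    Q=P[B]; 
    if len(Q)<10: return None
    ys=np.arange(-.01,.36,.02);T=[]
    for y in ys:
        k=(Q[:,1]>=y)&(Q[:,1]<y+.02)
        if k.sum()>3: T.append((y+.01,np.percentile(Q[k,2],80)))
    T=np.array(T); yn=np.percentile(Q[:,1],99.5)
    r=T[T[:,1]<np.inf]
    rr=r[r[:,0]<yn-.10]  # rail before box
    sl=np.polyfit(rr[:,0],rr[:,1],1) if len(rr)>2 else None
    print(t,'nose y',yn.round(4),'rail slope',sl,'prof',[(round(a,2),round(b,3)) for a,b in T])
if __name__=='__main__':
    for t in sys.argv[1:]: tilt(t)
E
python3 b.py scene3 side3
python3 - <<'E'
from h import *
d=load('wrist3');P=cloud(d)
E=[]
for u in list(range(20,280,10))+list(range(370,620,10)):
    z=P[:240,u,2]; k=np.where(z>.03)[0]
    k=k[k>60]
    if len(k): E.append(onz(d,[u],[k.min()],.04)[0][:2])
E=np.array(E);p=np.polyfit(E[:,0],E[:,1],1);print('edge',p,'at .4736',np.polyval(p,.4736),np.abs(np.polyval(p,E[:,0])-E[:,1]).max())
E=[]
for v in range(10,235,8):
    z=P[v,:,2]; k=np.where((z>.053)&(np.arange(640)>270)&(np.arange(640)<380))[0]
    q=onz(d,[k.min(),k.max()+1],[v,v],.06); E.append((q[0]+q[1])[:2]/2)
E=np.array(E);p=np.polyfit(E[:,1],E[:,0],1);print('rail dx/dy',p[0],'x at edge',np.polyval(p,-.02),np.nanmedian(P[10:230,325,2]))
E
```

```text
scene3 nose y 0.2057 rail slope [0.00538236 0.0603926 ] prof [(np.float64(0.0), np.float64(0.06)), (np.float64(0.02), np.float64(0.061)), (np.float64(0.04), np.float64(0.061)), (np.float64(0.06), np.float64(0.06)), (np.float64(0.08), np.float64(0.061)), (np.float64(0.1), np.float64(0.061)), (np.float64(0.12), np.float64(0.082)), (np.float64(0.14), np.float64(0.084)), (np.float64(0.16), np.float64(0.083)), (np.float64(0.18), np.float64(0.077)), (np.float64(0.2), np.float64(0.06))]
side3 nose y 0.2067 rail slope [-0.00162403  0.06088123] prof [(np.float64(0.0), np.float64(0.061)), (np.float64(0.02), np.float64(0.061)), (np.float64(0.04), np.float64(0.061)), (np.float64(0.06), np.float64(0.061)), (np.float64(0.08), np.float64(0.061)), (np.float64(0.1), np.float64(0.06)), (np.float64(0.12), np.float64(0.082)), (np.float64(0.14), np.float64(0.083)), (np.float64(0.16), np.float64(0.083)), (np.float64(0.18), np.float64(0.08)), (np.float64(0.2), np.float64(0.061))]
edge [-0.03468565 -0.00482188] at .4736 -0.02124900283870068 0.00044558019337672533
rail dx/dy 0.03170579124200486 x at edge 0.47322484024383477 0.06037312449605983
```

Request:
step_arm(series=[[0.45,0,0,1,0],[0.45,0,-0.5,0.5,0],[0.45,-0.03,-1,0,0],[0.4,-0.03,-1,0,0],[0.33,-0.03,-1,0,0],[0.33,-0.03,-1,0,0],[0.33,-0.04,-1,0,0],[0.33,-0.04,-1,0,0],[0.33,-0.04,-1,0,0],[0.33,-0.04,-1,0,0],[0.33,0,-0.4,0,0],[0.33,0,0,0,0]])

```text
time: 7.6
tool_pos: [0.4635, -0.3144, 0.101]
tool_rot: [3.142, -0.0, 1.538]
contact_force: [0.0, 1.3, 0.1]
opening: 0.0304
```

Request:
step_arm(series=[[0.33,0,0,-1,0],[0.33,0,0,-0.5,0],[0.33,0,0,0,0]])

```text
time: 7.9
tool_pos: [0.4626, -0.3115, 0.0619]
tool_rot: [-3.138, -0.003, 1.541]
contact_force: [-0.7, -0.6, 0.3]
opening: 0.03
```

```bash
python3 - <<'E'
from h import *
for n in ['side','wrist']: cap(n,n+'4')
s=sensors.observe();print(s['time'],s['tool_pos'],s['opening'],s['contact_force'])
E
python3 b.py side4
```

```text
8.0 [ 0.4638034  -0.31288603  0.06386698] 0.030338652523194006 [ 1.01046804 -0.18768306 -0.42264432]
side4 nose y 0.207 rail slope [0.00293602 0.06085405] prof [(np.float64(0.0), np.float64(0.061)), (np.float64(0.02), np.float64(0.061)), (np.float64(0.04), np.float64(0.061)), (np.float64(0.06), np.float64(0.061)), (np.float64(0.08), np.float64(0.061)), (np.float64(0.1), np.float64(0.061)), (np.float64(0.12), np.float64(0.083)), (np.float64(0.14), np.float64(0.083)), (np.float64(0.16), np.float64(0.083)), (np.float64(0.18), np.float64(0.079)), (np.float64(0.2), np.float64(0.061))]
```

View pics/wrist4.png

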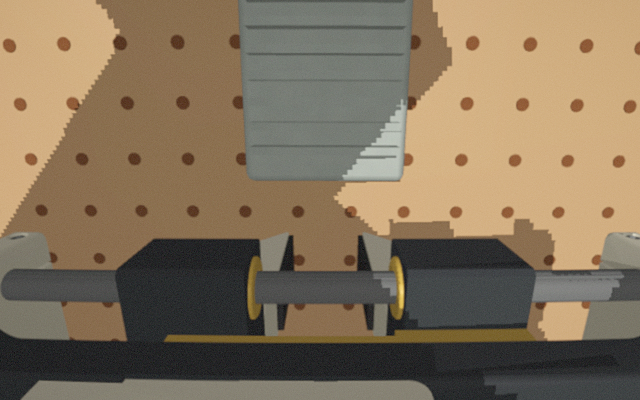

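View pics/side4.png

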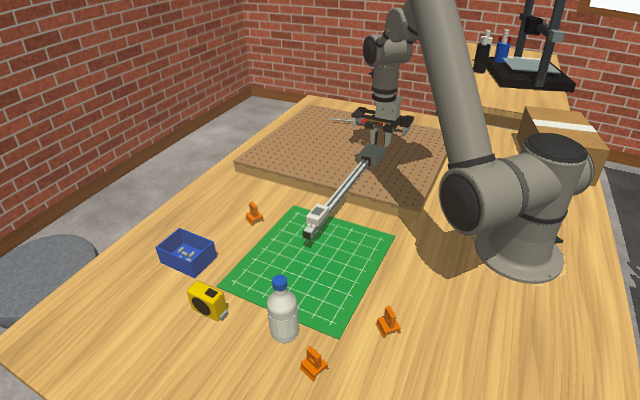

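Request:
step_arm(series=[[0.33,0.01,0.3,0,0],[0.33,0.01,0.3,0,0],[0.33,0.01,0.3,0,0],[0.33,0.01,0.3,0,0],[0.33,0.01,0.3,0,0],[0.33,0.01,0.3,0,0],[0.33,0.01,0.3,0,0],[0.33,0.01,0.3,0,0],[0.33,0.01,0.2,0,0],[0.33,0.01,0.2,0,0],[0.33,0,0,0,0]])

```text
time: 9.1
tool_pos: [0.4665, -0.2432, 0.0641]
tool_rot: [3.141, 0.0, 1.54]
contact_force: [0.3, -1.3, 1.1]
opening: 0.0299
```

```bash
python3 - <<'E'
from h import *
for n in ['side','wrist']: cap(n,n+'5')
s=sensors.observe();print(s['time'],s['tool_pos'],s['opening'],s['contact_force'])
E
python3 b.py side5
```

```text
9.2 [ 0.46627253 -0.2432543   0.06386704] 0.030312779616610833 [ 0.34968502 -0.60160065  0.34888216]
side5 nose y 0.2467 rail slope [-0.00281935  0.06114903] prof [(np.float64(0.0), np.float64(0.061)), (np.float64(0.02), np.float64(0.062)), (np.float64(0.04), np.float64(0.061)), (np.float64(0.06), np.float64(0.061)), (np.float64(0.08), np.float64(0.061)), (np.float64(0.1), np.float64(0.061)), (np.float64(0.12), np.float64(0.061)), (np.float64(0.14), np.float64(0.061)), (np.float64(0.16), np.float64(0.082)), (np.float64(0.18), np.float64(0.083)), (np.float64(0.2), np.float64(0.083)), (np.float64(0.22), np.float64(0.08)), (np.float64(0.24), np.float64(0.061))]
```

View pics/wrist5.png

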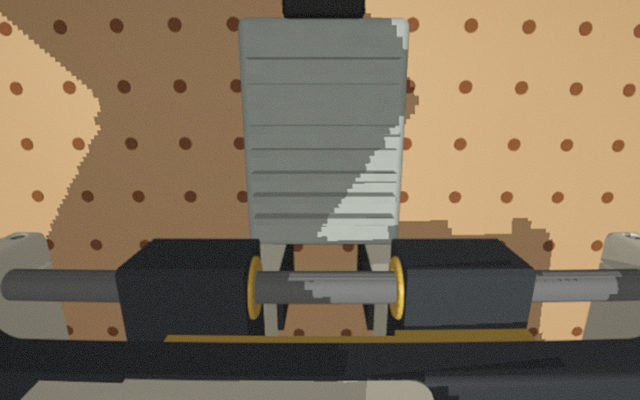

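Request:
step_arm(series=[[0.33,0.01,0.2,0,0],[0.33,0.01,0.2,0,0],[0.33,0.01,0.2,0,0],[0.33,0,0,0,0],[0.33,0,-0.24,0,0],[0.33,0,0,0,0],[0.33,0,0,0,0],[0.33,0,0,0,0]])

```text
time: 10.0
tool_pos: [0.4666, -0.2344, 0.0635]
tool_rot: [-3.141, -0.001, 1.539]
contact_force: [0.7, 0.3, -0.2]
opening: 0.0303
```

```bash
cat > c.py <<'E'
from h import *
import sys
from b import tilt
t='side_'+sys.argv[1]; cap('side',t); tilt(t)
s=sensors.observe();print(s['time'],s['tool_pos'],s['contact_force'])
E
python3 c.py p1
```

```text
side_p1 nose y 0.2607 rail slope [9.8597290e-05 6.0731213e-02] prof [(np.float64(0.0), np.float64(0.061)), (np.float64(0.02), np.float64(0.061)), (np.float64(0.04), np.float64(0.061)), (np.float64(0.06), np.float64(0.061)), (np.float64(0.08), np.float64(0.061)), (np.float64(0.1), np.float64(0.06)), (np.float64(0.12), np.float64(0.06)), (np.float64(0.14), np.float64(0.061)), (np.float64(0.18), np.float64(0.083)), (np.float64(0.2), np.float64(0.083)), (np.float64(0.22), np.float64(0.083)), (np.float64(0.24), np.float64(0.075)), (np.float64(0.26), np.float64(0.061))]
10.05 [ 0.4666657  -0.234386    0.06354645] [-0.1443582  -1.4523715   0.54363981]
```

Request:
step_arm(series=[[0.33,0,0.22,0,0],[0.33,0,0.22,0,0],[0.33,0,0,0,0],[0.33,0,-0.24,0,0],[0.33,0,0,0,0],[0.33,0,0,0,0],[0.33,0,0,0,0]])

```text
time: 10.75
tool_pos: [0.4667, -0.2296, 0.0636]
tool_rot: [-3.141, -0.0, 1.539]
contact_force: [0.6, 0.4, -0.6]
opening: 0.0302
```

```bash
python3 c.py p2
```

```text
side_p2 nose y 0.2673 rail slope [0.00114117 0.06092744] prof [(np.float64(0.0), np.float64(0.061)), (np.float64(0.02), np.float64(0.061)), (np.float64(0.04), np.float64(0.061)), (np.float64(0.06), np.float64(0.061)), (np.float64(0.08), np.float64(0.061)), (np.float64(0.1), np.float64(0.061)), (np.float64(0.12), np.float64(0.061)), (np.float64(0.14), np.float64(0.061)), (np.float64(0.16), np.float64(0.061)), (np.float64(0.18), np.float64(0.083)), (np.float64(0.2), np.float64(0.083)), (np.float64(0.22), np.float64(0.083)), (np.float64(0.24), np.float64(0.08)), (np.float64(0.26), np.float64(0.061))]
10.8 [ 0.46679426 -0.22952807  0.0636776 ] [-0.53872098 -0.04452175  0.35680208]
```

Request:
step_arm(series=[[0.33,0,0.22,0,0],[0.33,0.01,0.22,0,0],[0.33,0,0,0,0],[0.33,0,-0.24,0,0],[0.33,0,0,0,0],[0.33,0,0,0,0],[0.33,0,0,0,0]])

```text
time: 11.5
tool_pos: [0.467, -0.2245, 0.0637]
tool_rot: [-3.141, -0.0, 1.539]
contact_force: [-0.6, -0.5, -0.2]
opening: 0.0304
```

```bash
python3 c.py p3
```

```text
side_p3 nose y 0.2727 rail slope [-0.00088309  0.06104155] prof [(np.float64(0.0), np.float64(0.061)), (np.float64(0.02), np.float64(0.061)), (np.float64(0.04), np.float64(0.061)), (np.float64(0.06), np.float64(0.061)), (np.float64(0.08), np.float64(0.062)), (np.float64(0.1), np.float64(0.061)), (np.float64(0.12), np.float64(0.061)), (np.float64(0.14), np.float64(0.061)), (np.float64(0.16), np.float64(0.061)), (np.float64(0.18), np.float64(0.083)), (np.float64(0.2), np.float64(0.083)), (np.float64(0.22), np.float64(0.083)), (np.float64(0.24), np.float64(0.082)), (np.float64(0.26), np.float64(0.061)), (np.float64(0.28), np.float64(0.061))]
11.55 [ 0.4670225  -0.22452829  0.06367288] [-0.41368061 -0.46836735 -0.93253447]
```

Still level at ~293 mm overhang. I carry on in 5 mm steps.

Request:
step_arm(series=[[0.33,0,0.22,0,0],[0.33,0.01,0.22,0,0],[0.33,0,0,0,0],[0.33,0,-0.24,0,0],[0.33,0,0,0,0],[0.33,0,0,0,0],[0.33,0,0,0,0]])

```text
time: 12.25
tool_pos: [0.4673, -0.2196, 0.0637]
tool_rot: [-3.141, -0.0, 1.539]
contact_force: [0.2, 0.2, 0.8]
opening: 0.0302
```

```bash
python3 c.py p4|tail -c 420
```

```text
64(0.1), np.float64(0.061)), (np.float64(0.12), np.float64(0.061)), (np.float64(0.14), np.float64(0.061)), (np.float64(0.16), np.float64(0.061)), (np.float64(0.2), np.float64(0.083)), (np.float64(0.22), np.float64(0.083)), (np.float64(0.24), np.float64(0.082)), (np.float64(0.26), np.float64(0.062)), (np.float64(0.28), np.float64(0.06))]
12.3 [ 0.46729266 -0.21953947  0.06367566] [ 0.22160609 -0.59913244 -0.73251388]
```

Request:
step_arm(series=[[0.33,0,0.22,0,0],[0.33,0.01,0.22,0,0],[0.33,0,0,0,0],[0.33,0,-0.24,0,0],[0.33,0,0,0,0],[0.33,0,0,0,0],[0.33,0,0,0,0]])

```text
time: 13.0
tool_pos: [0.4675, -0.2145, 0.0637]
tool_rot: [-3.141, -0.0, 1.539]
contact_force: [0.2, -0.7, 0.5]
opening: 0.0303
```

```bash
python3 c.py p5|tail -c 420
```

```text
(0.12), np.float64(0.061)), (np.float64(0.14), np.float64(0.061)), (np.float64(0.16), np.float64(0.061)), (np.float64(0.18), np.float64(0.057)), (np.float64(0.2), np.float64(0.082)), (np.float64(0.22), np.float64(0.083)), (np.float64(0.24), np.float64(0.082)), (np.float64(0.26), np.float64(0.075)), (np.float64(0.28), np.float64(0.06))]
13.05 [ 0.46750761 -0.21448558  0.06365076] [-0.13707766 -0.92128646 -0.6417751 ]
```

Request:
step_arm(series=[[0.33,0,0.22,0,0],[0.33,0.01,0.22,0,0],[0.33,0,0,0,0],[0.33,0,-0.24,0,0],[0.33,0,0,0,0],[0.33,0,0,0,0],[0.33,0,0,0,0]])

```text
time: 13.75
tool_pos: [0.4678, -0.2095, 0.0636]
tool_rot: [-3.141, -0.0, 1.539]
contact_force: [-0.1, 0.6, 0.6]
opening: 0.0301
```

```bash
python3 c.py p6|tail -c 420
```

```text
t64(0.12), np.float64(0.061)), (np.float64(0.14), np.float64(0.061)), (np.float64(0.16), np.float64(0.06)), (np.float64(0.18), np.float64(0.061)), (np.float64(0.2), np.float64(0.082)), (np.float64(0.22), np.float64(0.083)), (np.float64(0.24), np.float64(0.083)), (np.float64(0.26), np.float64(0.08)), (np.float64(0.28), np.float64(0.06))]
13.8 [ 0.46776773 -0.20953299  0.06367671] [-0.57184267 -0.11259329 -0.06422649]
```

Request:
step_arm(series=[[0.33,0,0.21,0,0],[0.33,0.01,0.21,0,0],[0.33,0,0,0,0],[0.33,0,-0.24,0,0],[0.33,0,0,0,0],[0.33,0,0,0,0],[0.33,0,0,0,0]])

```text
time: 14.5
tool_pos: [0.468, -0.205, 0.0636]
tool_rot: [-3.141, -0.0, 1.539]
contact_force: [0.3, -0.1, 0.6]
opening: 0.0301
```

```bash
python3 c.py p7
```

```text
side_p7 nose y 0.2902 rail slope [-0.00235326  0.06068368] prof [(np.float64(0.0), np.float64(0.061)), (np.float64(0.02), np.float64(0.061)), (np.float64(0.04), np.float64(0.061)), (np.float64(0.06), np.float64(0.061)), (np.float64(0.08), np.float64(0.06)), (np.float64(0.1), np.float64(0.061)), (np.float64(0.12), np.float64(0.06)), (np.float64(0.14), np.float64(0.061)), (np.float64(0.16), np.float64(0.06)), (np.float64(0.18), np.float64(0.06)), (np.float64(0.2), np.float64(0.083)), (np.float64(0.22), np.float64(0.083)), (np.float64(0.24), np.float64(0.083)), (np.float64(0.26), np.float64(0.081)), (np.float64(0.28), np.float64(0.06)), (np.float64(0.3), np.float64(0.061))]
14.55 [ 0.46798789 -0.20501774  0.06363217] [-0.51877231  0.30439518  0.12865825]
```

Overhang is ~311 mm and it is still level. The moment estimate says about 318.

Request:
step_arm(series=[[0.33,0,0.2,0,0],[0.33,0.01,0.2,0,0],[0.33,0,0,0,0],[0.33,0,-0.24,0,0],[0.33,0,0,0,0],[0.33,0,0,0,0],[0.33,0,0,0,0]])

```text
time: 15.25
tool_pos: [0.4682, -0.201, 0.0636]
tool_rot: [-3.141, -0.0, 1.539]
contact_force: [-0.2, -0.2, -0.1]
opening: 0.0303
```

```bash
python3 c.py p8|cut -c1-700
```

```text
side_p8 nose y 0.2962 rail slope [-0.00402843  0.06082979] prof [(np.float64(0.0), np.float64(0.061)), (np.float64(0.02), np.float64(0.061)), (np.float64(0.04), np.float64(0.061)), (np.float64(0.06), np.float64(0.061)), (np.float64(0.08), np.float64(0.061)), (np.float64(0.1), np.float64(0.06)), (np.float64(0.12), np.float64(0.06)), (np.float64(0.14), np.float64(0.06)), (np.float64(0.16), np.float64(0.06)), (np.float64(0.18), np.float64(0.06)), (np.float64(0.2), np.float64(0.08)), (np.float64(0.22), np.float64(0.083)), (np.float64(0.24), np.float64(0.083)), (np.float64(0.26), np.float64(0.082)), (np.float64(0.28), np.float64(0.061)), (np.float64(0.3), np.float64(0.061))]
15.3 [ 0.46826172 -0.2009948   0.06364685] [-0.16586482 -0.76563195  0.10339693]
```

Request:
step_arm(series=[[0.33,0,0.0,0,0]])

```text
time: 15.4
tool_pos: [0.4683, -0.201, 0.0637]
tool_rot: [-3.142, -0.0, 1.54]
contact_force: [0.1, 0.5, -0.7]
opening: 0.0304
```

```bash
python3 c.py p9|cut -c1-700
```

```text
side_p9 nose y 0.2953 rail slope [-0.00168074  0.060739  ] prof [(np.float64(0.0), np.float64(0.061)), (np.float64(0.02), np.float64(0.061)), (np.float64(0.04), np.float64(0.061)), (np.float64(0.06), np.float64(0.061)), (np.float64(0.08), np.float64(0.061)), (np.float64(0.1), np.float64(0.061)), (np.float64(0.12), np.float64(0.061)), (np.float64(0.14), np.float64(0.061)), (np.float64(0.16), np.float64(0.061)), (np.float64(0.18), np.float64(0.06)), (np.float64(0.2), np.float64(0.081)), (np.float64(0.22), np.float64(0.083)), (np.float64(0.24), np.float64(0.083)), (np.float64(0.26), np.float64(0.081)), (np.float64(0.28), np.float64(0.061)), (np.float64(0.3), np.float64(0.06))]
15.45 [ 0.46834925 -0.20101093  0.06370859] [ 0.15970452 -0.77428952 -0.15147333]
```

Request:
step_arm(series=[[0.33,0,0.2,0,0],[0.33,0.01,0.2,0,0],[0.33,0,0,0,0],[0.33,0,-0.24,0,0],[0.33,0,0,0,0],[0.33,0,0,0,0],[0.33,0,0,0,0],[0.33,0,0,0,0]])

```text
time: 16.25
tool_pos: [0.4685, -0.197, 0.0637]
tool_rot: [-3.141, -0.0, 1.54]
contact_force: [0.3, 0.1, 0.4]
opening: 0.0303
```

```bash
python3 c.py p10|cut -c1-70
```

```text
side_p10 nose y 0.2996 rail slope [-0.00358874  0.06069022] prof [(np.
16.3 [ 0.4685589 -0.1969856  0.0637027] [-0.14543256 -0.13830176  0.82
```

View pics/side_p10.png

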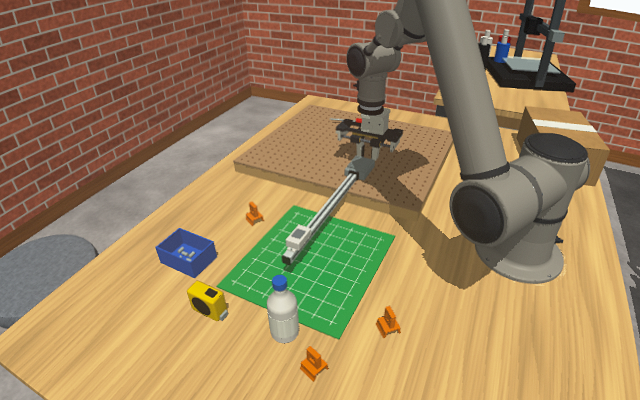

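The boom is still level, with its nose at about (289,260) over the mat. I keep pushing in 4 mm steps.

Request:
step_arm(series=[[0.33,0,0.2,0,0],[0.33,0.01,0.2,0,0],[0.33,0,0,0,0],[0.33,0,-0.24,0,0],[0.33,0,0,0,0],[0.33,0,0,0,0],[0.33,0,0,0,0],[0.33,0,0,0,0]])

```text
time: 17.1
tool_pos: [0.4688, -0.193, 0.0637]
tool_rot: [-3.141, -0.0, 1.54]
contact_force: [-0.1, 0.8, 0.8]
opening: 0.0305
```

```bash
python3 c.py p11|cut -c1-70
```

```text
side_p11 nose y 0.3041 rail slope [-0.03849937  0.05973367] prof [(np.
17.15 [ 0.46882212 -0.19299751  0.0637082 ] [ 0.14721595 -0.64950548
```

Request:
step_arm(series=[[0.33,0,0,0,0],[0.33,0,0,0,0]])

```text
time: 17.35
tool_pos: [0.4689, -0.193, 0.0637]
tool_rot: [3.142, -0.0, 1.54]
contact_force: [-0.1, 0.3, 0.8]
opening: 0.03
```

```bash
python3 c.py p12|cut -c1-70
```

```text
side_p12 nose y 0.3039 rail slope [-0.05429009  0.05945051] prof [(np.
17.4 [ 0.46887806 -0.1930386   0.06374095] [-0.56369435  1.24712144  0
```

It's tipping slowly. I retreat the fingers clear and let it go.

Request:
step_arm(series=[[0.33,0,-0.6,0,0],[0.33,0,-0.6,0,0],[0.33,0,0,0,0],[0.33,0,0,0,0],[0.33,0,0,0,0],[0.33,0,0,0,0],[0.33,0,0,0,0]])

```text
time: 18.1
tool_pos: [0.4689, -0.2227, 0.0637]
tool_rot: [-3.142, -0.0, 1.54]
contact_force: [0.1, -0.3, -0.5]
opening: 0.0302
```

```bash
python3 c.py p13
```

```text
side_p13 nose y 0.3033 rail slope [-0.10844476  0.05822283] prof [(np.float64(0.0), np.float64(0.058)), (np.float64(0.02), np.float64(0.056)), (np.float64(0.04), np.float64(0.054)), (np.float64(0.06), np.float64(0.052)), (np.float64(0.08), np.float64(0.049)), (np.float64(0.1), np.float64(0.047)), (np.float64(0.12), np.float64(0.046)), (np.float64(0.14), np.float64(0.043)), (np.float64(0.16), np.float64(0.041)), (np.float64(0.18), np.float64(0.038)), (np.float64(0.2), np.float64(0.037)), (np.float64(0.22), np.float64(0.056)), (np.float64(0.24), np.float64(0.054)), (np.float64(0.26), np.float64(0.052)), (np.float64(0.28), np.float64(0.047)), (np.float64(0.3), np.float64(0.026))]
18.15 [ 0.46890292 -0.22278878  0.0637673 ] [-0.78171208  0.52701764  0.51338847]
```

View pics/side_p13.png

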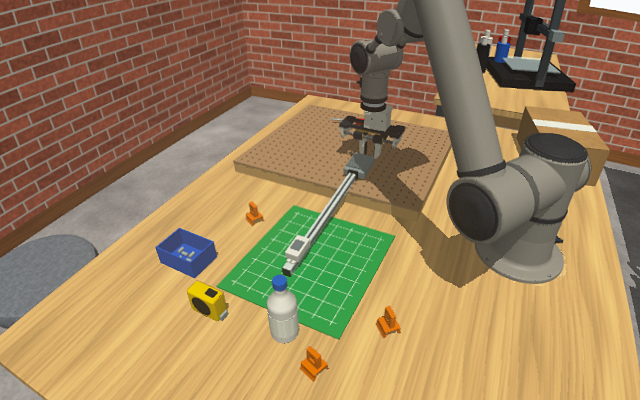

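Request:
step_arm(series=[[0.33,0,0,1,0],[0.33,0,0,1,0],[0.33,0,0,1,0.4],[0.33,0,0.2,1,0.8],[0.33,0.47,0.95,0.6,0.84],[0.33,0.47,0.95,0,0.84],[0.33,0.47,0.95,0,0.84],[0.33,0.47,0.95,0,0.84],[0.33,0.47,0.95,0,0.84],[0.33,0.47,0.95,0,0.84],[0.33,0.47,0.95,0,0.84],[0.33,0.47,0.95,0,0.84]])

```text
time: 19.35
tool_pos: [0.5632, -0.0268, 0.1787]
tool_rot: [3.142, -0.0, 2.176]
contact_force: [-0.1, -0.4, 0.9]
opening: 0.0301
```

Request:
step_arm(series=[[0.33,0.47,0.95,0,0.84],[0.33,0.47,0.95,0,0.84],[0.33,0.47,0.95,0,0.84],[0.33,0.47,0.95,0,0.84],[0.33,0.47,0.95,0,0.84],[0.33,0.47,0.95,0,0.84],[0.33,0.47,0.95,0,0.84],[0.33,0.47,0.8,0,0],[0.33,0,0,0,0]])

```text
time: 20.25
tool_pos: [0.6573, 0.161, 0.1781]
tool_rot: [3.141, -0.0, 2.647]
contact_force: [-1.2, -0.5, 0.1]
opening: 0.0304
```

```bash
python3 - <<'E'
from h import *
cap('wrist','w6'); cap('scene','s6');s=sensors.observe();print(s['time'],s['tool_pos'],s['tool_rot'],s['opening'])
E
python3 b.py s6
```

```text
20.35 [0.65647574 0.15845625 0.17822706] [-3.14080468e+00 -6.14786979e-04  2.64461728e+00] 0.03015738525393497
s6 nose y 0.303 rail slope [-0.11122576  0.0578854 ] prof [(np.float64(0.0), np.float64(0.058)), (np.float64(0.02), np.float64(0.056)), (np.float64(0.04), np.float64(0.054)), (np.float64(0.06), np.float64(0.051)), (np.float64(0.08), np.float64(0.049)), (np.float64(0.1), np.float64(0.047)), (np.float64(0.12), np.float64(0.045)), (np.float64(0.14), np.float64(0.042)), (np.float64(0.16), np.float64(0.04)), (np.float64(0.18), np.float64(0.038)), (np.float64(0.2), np.float64(0.036)), (np.float64(0.22), np.float64(0.054)), (np.float64(0.24), np.float64(0.053)), (np.float64(0.26), np.float64(0.051)), (np.float64(0.28), np.float64(0.047)), (np.float64(0.3), np.float64(0.024))]
```

View pics/w6.png

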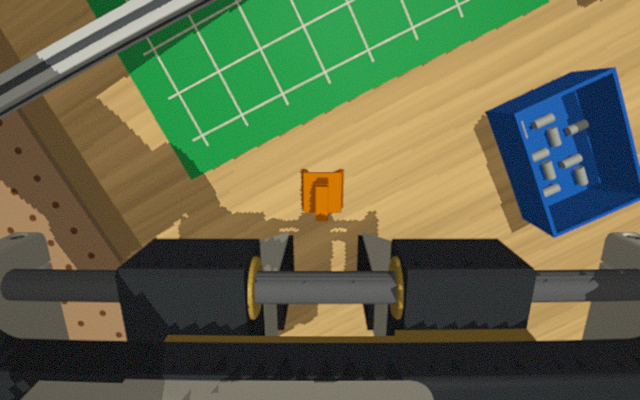

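View pics/s6.png

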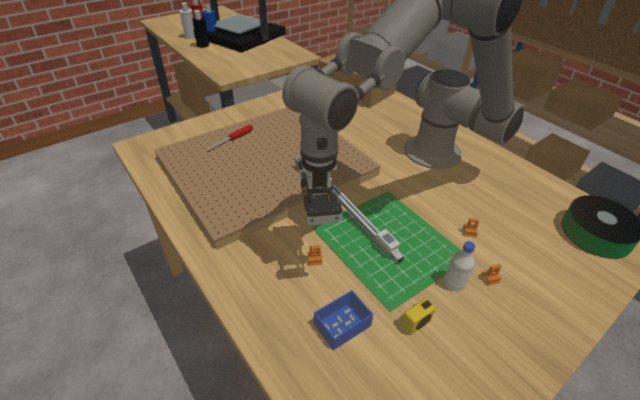

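The boom stays tipped. In the wrist view the hanger is at (322,193), with its lug pointing along the image column.

```bash
python3 - <<'E'
from h import *
d=load('w6');P=cloud(d);hsv=cv2.cvtColor(d['pixels'],cv2.COLOR_BGR2HSV)
v,u=np.mgrid[0:400,0:640]
G=(hsv[...,0]>=3)&(hsv[...,0]<=18)&(hsv[...,1]>190)&(u>290)&(u<355)&(v>155)&(v<235)
Q=P[G]; print(G.sum(),np.percentile(Q[:,2],[5,50,95]))
th=d and 2.6446; t=np.array([np.cos(th),np.sin(th)]);n=np.array([-t[1],t[0]])
for lo,hi in [(.016,.024),(.05,.06)]:
    k=(Q[:,2]>lo)&(Q[:,2]<hi); q=Q[k][:,:2]; r=cv2.minAreaRect((q*1000).astype(np.float32)); print(lo,k.sum(),r,'mid',[((q@a).max()+(q@a).min())/2 for a in (t,n)])
tp=np.array([.6573,.1590]); print('tcp',tp@t,tp@n)
im=d['pixels'][150:250,270:380];cv2.imwrite('pics/w6z.png',cv2.resize(im,None,fx=6,fy=6,interpolation=2))
E
```

```text
1749 [nan nan nan]
0.016 1077 ((662.5004272460938, 155.06689453125), (32.6522331237793, 36.41281509399414), 62.15985107421875) mid [np.float64(-0.5084174068572823), np.float64(-0.45214251894503)]
0.05 448 ((662.0629272460938, 155.32748413085938), (9.36709213256836, 27.63677978515625), 61.33212661743164) mid [np.float64(-0.5079038602082401), np.float64(-0.45216424361463997)]
tcp -0.5019714176934402 -0.45315448339262604
```

View pics/w6z.png

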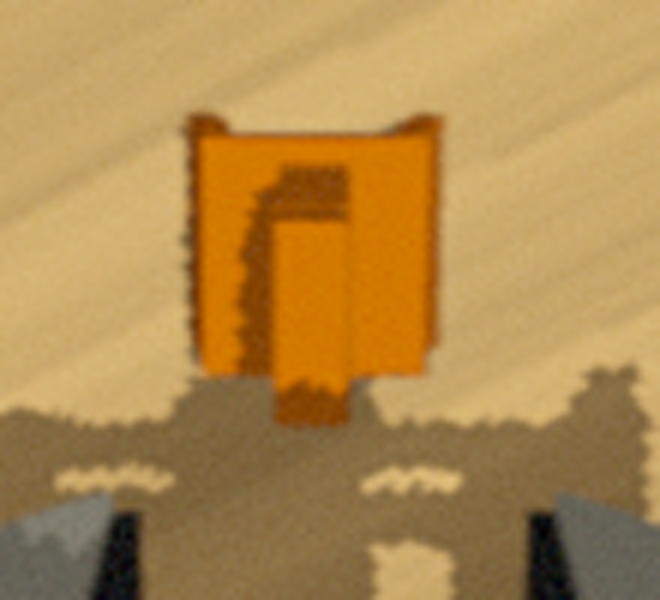

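Request:
step_arm(series=[[0.33,0.16,-0.16,-1,0],[0.33,0,0,-1,0],[0.33,0,0,-1,0],[0.33,0,0,-1,0],[0.33,0,0,-1,0],[0.33,0,0,-0.32,0],[0.33,0,0,0,0],[0.0,0,0,0,0],[0.0,0,0,0,0],[0.0,0,0,0,0],[0.0,0,0,0,0],[0.0,0,0,0,0]], squeeze=8)

```text
time: 21.55
tool_pos: [0.6614, 0.1543, 0.0467]
tool_rot: [3.141, 0.001, 2.644]
contact_force: [0.0, 0.2, 3.9]
opening: 0.0098
```

```bash
python3 - <<'E'
from h import *
cap('wrist','w7');cap('scene','s7');s=sensors.observe();print(s['time'],s['tool_pos'],s['tool_rot'],s['opening'],s['contact_force'])
E
```

```text
21.65 [0.66145048 0.15429015 0.04672334] [3.14051395e+00 1.47559649e-03 2.64372730e+00] 0.010197869379093593 [-0.61005324 -0.60151887  5.19039076]
```

View pics/w7.png

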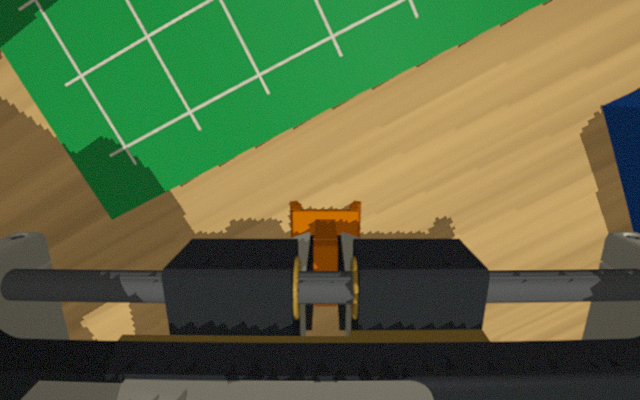

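Request:
step_arm(series=[[0.0,0,0,0.3,0],[0.0,0,0,1,0],[0.0,0,0,1,0],[0.0,0,0,1,-0.8],[0.0,0,0,1,-1],[0.0,-0.6,-0.55,0,-1],[0.0,-0.6,-0.55,0,-1],[0.0,-0.6,-0.55,0,-1],[0.0,-0.6,-0.55,0,-1],[0.0,-0.6,-0.55,0,-1],[0.0,-0.6,-0.55,0,-1],[0.0,-0.6,-0.55,0,-1]])

```text
time: 22.85
tool_pos: [0.5549, 0.0574, 0.1533]
tool_rot: [-3.141, -0.0, 1.936]
contact_force: [-0.3, -0.1, -0.4]
opening: 0.0097
```

Request:
step_arm(series=[[0.0,-0.6,-0.55,0,-1],[0.0,-0.6,-0.55,0,-1],[0.0,-0.6,-0.55,0,-1],[0.0,-0.6,-0.55,0,-1],[0.0,-0.6,-0.55,0,-1],[0.0,-0.3,-0.5,0,0],[0.0,0,0,0,0],[0.0,0,0,0,0],[0.0,0,0,0,0]])

```text
time: 23.75
tool_pos: [0.474, -0.023, 0.1533]
tool_rot: [3.141, -0.0, 1.541]
contact_force: [-0.2, -1.5, -0.3]
opening: 0.01
```

```bash
python3 - <<'E'
from h import *
cap('wrist','w8');cap('scene','s8');cap('side','d8');s=sensors.observe();print(s['time'],s['tool_pos'],s['tool_rot'],s['opening'],s['contact_force'])
E
python3 b.py s8 d8
```

```text
23.9 [ 0.47370621 -0.02291809  0.15312953] [ 3.14153091e+00 -6.13645470e-05  1.54075596e+00] 0.009706714942954024 [-0.22079552 -0.57724315 -1.5234368 ]
s8 nose y 0.301 rail slope [-0.1143609   0.05815906] prof [(np.float64(0.0), np.float64(0.058)), (np.float64(0.02), np.float64(0.056)), (np.float64(0.04), np.float64(0.054)), (np.float64(0.06), np.float64(0.051)), (np.float64(0.08), np.float64(0.049)), (np.float64(0.1), np.float64(0.047)), (np.float64(0.12), np.float64(0.045)), (np.float64(0.14), np.float64(0.042)), (np.float64(0.16), np.float64(0.04)), (np.float64(0.18), np.float64(0.037)), (np.float64(0.2), np.float64(0.035)), (np.float64(0.22), np.float64(0.054)), (np.float64(0.24), np.float64(0.054)), (np.float64(0.26), np.float64(0.051)), (np.float64(0.28), np.float64(0.045)), (np.float64(0.3), np.float64(0.024))]
d8 nose y 0.3033 rail slope [-0.11337026  0.05817783] prof [(np.float64(0.0), np.float64(0.058)), (np.float64(0.02), np.float64(0.056)), (np.float64(0.04), np.float64(0.054)), (np.float64(0.06), np.float64(0.051)), (np.float64(0.08), np.float64(0.049)), (np.float64(0.1), np.float64(0.047)), (np.float64(0.12), np.float64(0.044)), (np.float64(0.14), np.float64(0.042)), (np.float64(0.16), np.float64(0.04)), (np.float64(0.18), np.float64(0.038)), (np.float64(0.2), np.float64(0.036)), (np.float64(0.22), np.float64(0.054)), (np.float64(0.24), np.float64(0.053)), (np.float64(0.26), np.float64(0.051)), (np.float64(0.28), np.float64(0.044)), (np.float64(0.3), np.float64(0.023))]
```

View pics/w8.png

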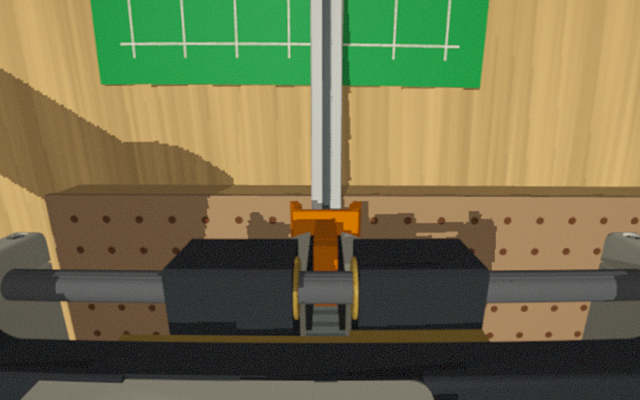

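View pics/d8.png

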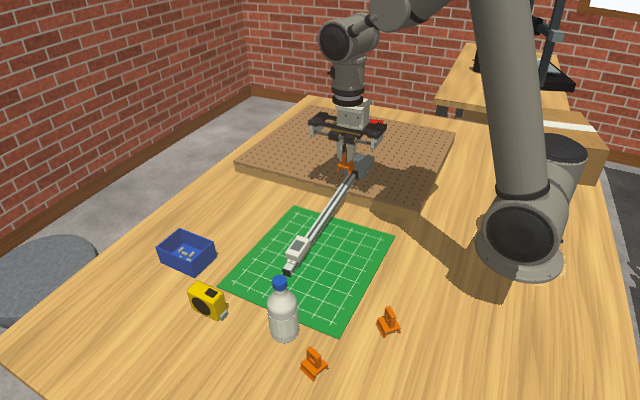

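```bash
python3 - <<'E'
from h import *
d=load('w8');P=cloud(d);hsv=cv2.cvtColor(d['pixels'],cv2.COLOR_BGR2HSV);v,u=np.mgrid[0:400,0:640]
E=[]
for r in range(100,180,6):
    k=np.where((P[r,:,2]>.035)&(u[0]>290)&(u[0]<365))[0]
    a=P[r,k]; E.append((np.median(a[:,1]),(a[:,0].min()+a[:,0].max())/2,a[:,0].max()-a[:,0].min()))
E=np.array(E);p=np.polyfit(E[:,0],E[:,1],1);print('rail slope',p[0],'x at -.021',np.polyval(p,-.021),E[:,2].mean())
G=(hsv[...,0]>=3)&(hsv[...,0]<=18)&(hsv[...,1]>190)&(u>280)&(u<370)&(v>195)&(v<300)
Q=P[G];Q=Q[np.isfinite(Q[:,0])];print(np.percentile(Q[:,2],[1,20,50,80,99]))
for lo,hi in [(.118,.134),(.15,.17)]:
    k=(Q[:,2]>lo)&(Q[:,2]<hi); q=Q[k]
    if len(q): print(lo,len(q),q.min(0),q.max(0),np.median(q[:,2]),cv2.minAreaRect((q[:,:2]*1000).astype(np.float32)))
E=[]
for c in list(range(80,270,10))+list(range(380,600,10)):
    z=P[:240,c,2]; k=np.where((z>.03)&(np.arange(240)>150))[0]
    if len(k): E.append(onz(d,[c],[k.min()],.04)[0][:2])
E=np.array(E);p=np.polyfit(E[:,0],E[:,1],1);r=E[:,1]-np.polyval(p,E[:,0]);p=np.polyfit(E[abs(r)<.003,0],E[abs(r)<.003,1],1);print('edge',p,np.polyval(p,.4736),abs(r).max())
im=d['pixels'][150:320,260:400];cv2.imwrite('pics/w8z.png',cv2.resize(im,None,fx=4,fy=3.5,interpolation=2))
E
```

```text
rail slope 0.02321548187675443 x at -.021 0.4754815536861377 0.019468468265412736
[0.109422   0.12588122 0.12714444 0.15968606 0.16163392]
0.118 1437 [ 0.45813225 -0.0194792   0.11809986] [ 0.49143368 -0.00470177  0.13399031] 0.12639662937572171 ((474.68572998046875, -11.912490844726562), (13.772783279418945, 33.002201080322266), 87.61641693115234)
0.15 843 [ 0.46887229 -0.02090902  0.15009476] [ 0.48000848 -0.00892489  0.16530163] 0.16018143637995416 ((474.3704528808594, -14.8229341506958), (11.625503540039062, 11.13479232788086), 85.80001068115234)
edge [-0.0352159  -0.00313734] -0.019815593592615116 0.0005651485734401093
```

View pics/w8z.png

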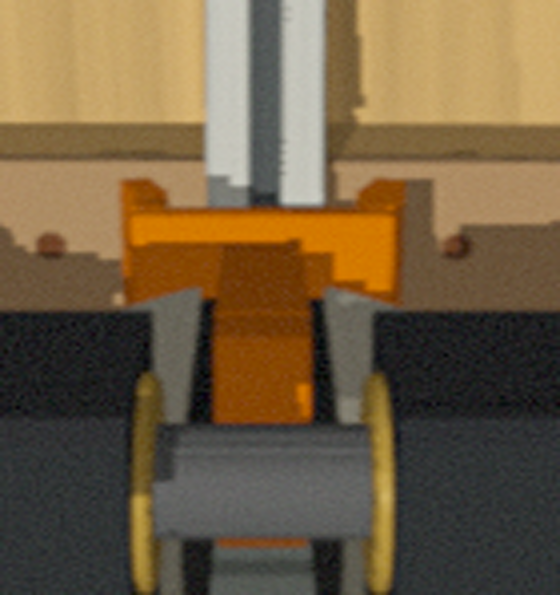

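Lateral offset is 1 mm. I shift +1 mm in x and +10 mm in y, because the saddle will pitch with the rail, then lower it to just above fully down.

Request:
step_arm(series=[[0.0,0.04,0.4,0,0],[0.0,0,0,-0.8,0],[0.0,0,0,-0.8,0],[0.0,0,0,-0.3,0],[0.0,0,0,-0.3,0],[0.0,0,0,0,0],[0.0,0,0,0,0]])

```text
time: 24.6
tool_pos: [0.4748, -0.0133, 0.0987]
tool_rot: [3.141, 0.0, 1.54]
contact_force: [0.0, -0.2, 0.5]
opening: 0.0097
```

```bash
python3 - <<'E'
from h import *
cap('wrist','w9');cap('side','d9');cap('scene','s9');s=sensors.observe();print(s['time'],s['tool_pos'],s['tool_rot'],s['opening'],s['contact_force'])
for t,b in (('s9',(300,150)),('d9',(310,130))):
    im=load(t)['pixels'][b[1]:b[1]+80,b[0]:b[0]+100]; cv2.imwrite(f'pics/{t}z.png',cv2.resize(im,None,fx=7,fy=7,interpolation=2))
E
python3 b.py s9 d9|cut -c1-80
```

```text
24.75 [ 0.47481648 -0.0134091   0.09887134] [3.14018229e+00 1.98778030e-04 1.53946913e+00] 0.00990076916453992 [ 0.3015244  -0.22935157  0.55494619]
s9 nose y 0.301 rail slope [-0.20474511  0.07072637] prof [(np.float64(0.0), np.
d9 nose y 0.3019 rail slope [-0.20918353  0.0714964 ] prof [(np.float64(0.0), np
```

View pics/s9z.png

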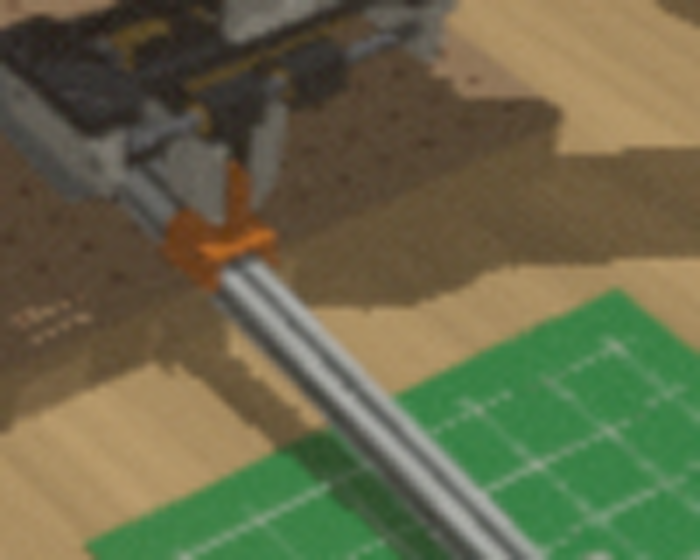

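View pics/d9z.png

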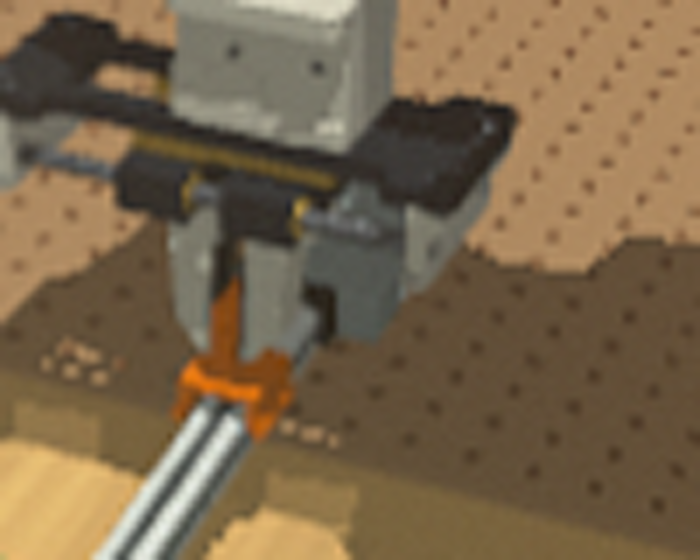

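View pics/w9.png

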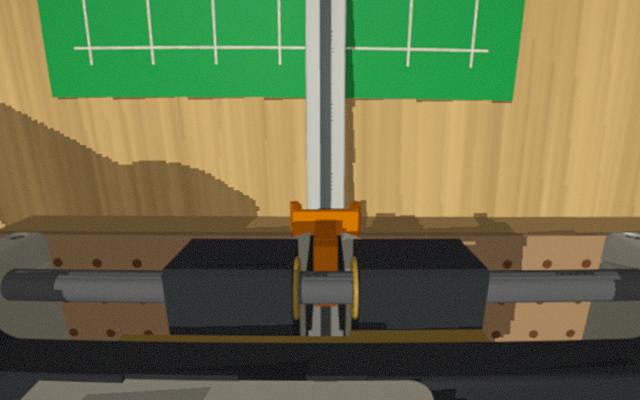

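The saddle straddles the rail and the boom is still down. I lower it 4 mm more and release.

Request:
step_arm(series=[[0.0,0,0,-0.08,0],[0.0,0,0,-0.08,0],[0.0,0,0,0,0],[0.2,0,0,0,0],[0.2,0,0,0,0],[0.2,0,0,0,0],[0.2,0,0,0,0],[0.2,0,0,0,0]])

```text
time: 25.55
tool_pos: [0.4744, -0.0133, 0.0943]
tool_rot: [3.141, 0.0, 1.54]
contact_force: [0.5, -0.3, -0.7]
opening: 0.0182
```

```bash
python3 - <<'E'
from h import *
cap('wrist','w10');cap('side','d10');s=sensors.observe();print(s['time'],s['tool_pos'],s['tool_rot'],s['opening'],s['contact_force'])
im=load('d10')['pixels'][130:290,270:410]; cv2.imwrite('pics/d10z.png',cv2.resize(im,None,fx=4,fy=3.7,interpolation=2))
im=load('w10')['pixels'][150:320,260:400]; cv2.imwrite('pics/w10z.png',cv2.resize(im,None,fx=4,fy=3.5,interpolation=2))
E
```

```text
25.65 [ 0.47439312 -0.01333003  0.09427064] [3.14143767e+00 2.57851630e-05 1.53962157e+00] 0.018761068420604748 [0.14857131 0.46247317 0.38067542]
```

View pics/d10z.png

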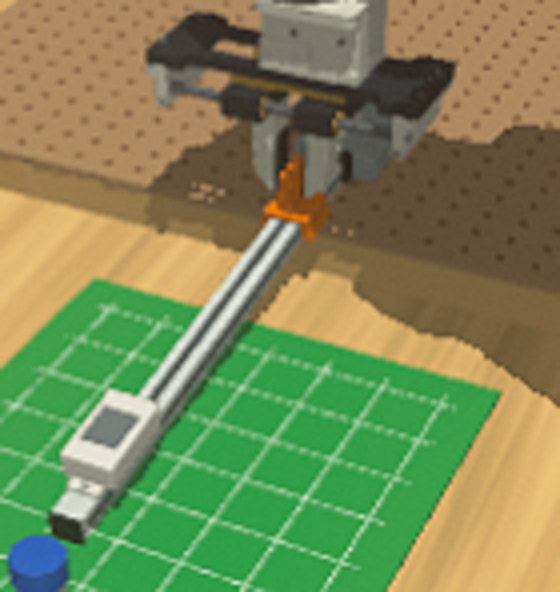

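View pics/w10z.png

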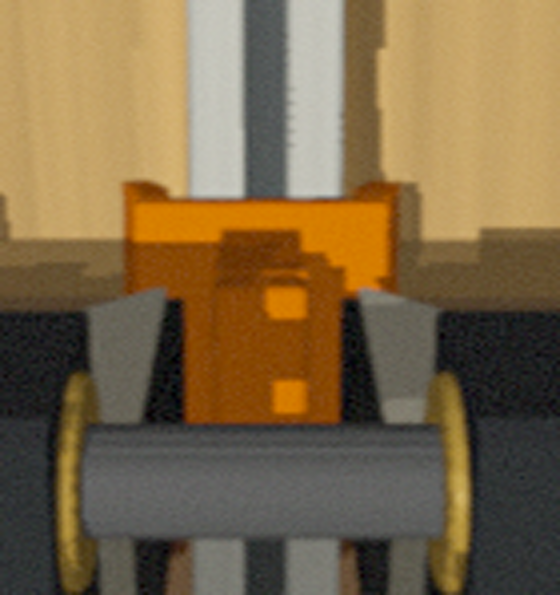

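Released and clear on both sides. I rise and back off to inspect.

Request:
step_arm(series=[[0.35,0,0,0,0],[0.4,0,0,0,0],[0.4,0,0,0.6,0],[0.4,0,0,1,0],[0.4,0,0,1,0],[0.4,0,0,1,0],[0.4,0,-1,0.5,0],[0.4,0,-1,0,0],[0.4,0,-1,0,0],[0.4,0,0,0,0],[0.4,0,0,0,0]])

```text
time: 26.75
tool_pos: [0.4742, -0.0884, 0.1966]
tool_rot: [-3.141, -0.0, 1.538]
contact_force: [0.3, 1.2, 0.4]
opening: 0.0367
```

```bash
cat > f.py <<'E'
from h import *
for n in ['wrist','side','scene']: cap(n,n+'F')
s=sensors.observe();print(s['time'],s['tool_pos'],s['contact_force'])
for t in ['wristF','sideF','sceneF']:
    d=load(t);P=cloud(d);hsv=cv2.cvtColor(d['pixels'],cv2.COLOR_BGR2HSV)
    X,Y,z=P[...,0],P[...,1],P[...,2]; S=hsv[...,1]
    O=(hsv[...,0]>=3)&(hsv[...,0]<=18)&(S>190)&(np.hypot(X-.474,Y+.02)<.05)&(z>.045)
    Q=P[O]
    B=(S<70)&(np.abs(X-.474-(Y+.02)*.033)<.008)&(z>.01)&(z<.09)&(((Y>.02)&(Y<.19))|((Y<-.05)&(Y>-.07)))
    R=P[B]; p=np.polyfit(R[:,1],R[:,2],1); p=np.polyfit(R[abs(R[:,2]-np.polyval(p,R[:,1]))<.003,1],R[abs(R[:,2]-np.polyval(p,R[:,1]))<.003,2],1)
    up=Q[:,2]-np.polyval(p,Q[:,1]) # height above rail top line
    print(t,len(Q),'rail',p.round(4),'up pct',np.percentile(up,[1,50,99]).round(4))
    k=(up>.001)&(up<.009); 
    if k.sum()>10: 
        q=Q[k];print(' roof',k.sum(),'x',q[:,0].min().round(4),q[:,0].max().round(4),'y',q[:,1].min().round(4),q[:,1].max().round(4),'up',np.median(up[k]).round(4),'slope',np.polyfit(q[:,1],q[:,2],1)[0].round(3))
    k=up>.033
    if k.sum()>5: q=Q[k];print(' lugtop',k.sum(),q.min(0).round(4),q.max(0).round(4),'up',np.median(up[k]).round(4),'slope',np.polyfit(q[:,1],q[:,2],1)[0].round(3))
    v,u=np.nonzero(O); c=(int(u.mean()),int(v.mean())); im=d['pixels'][max(0,c[1]-45):c[1]+45,max(0,c[0]-60):c[0]+60]; cv2.imwrite(f'pics/{t}z.png',cv2.resize(im,None,fx=5,fy=5,interpolation=2))
E
python3 f.py; python3 b.py sideF sceneF|cut -c1-70
```

```text
26.9 [ 0.47424858 -0.08747807  0.19661775] [-0.51586132  0.15205828 -0.04952964]
wristF 1415 rail [-0.1143  0.0577] up pct [-0.0116  0.0052  0.0402]
 roof 900 x 0.458 0.4912 y -0.0316 0.0044 up 0.0049 slope -0.114
 lugtop 334 [ 0.4698 -0.024   0.0947] [0.4798 0.0037 0.1005] up 0.039 slope -0.086
sideF 179 rail [-0.115   0.0576] up pct [-0.013   0.0063  0.0406]
 roof 69 x 0.4552 0.4864 y -0.0279 0.0081 up 0.005 slope -0.127
 lugtop 26 [ 0.4668 -0.0192  0.0902] [0.4753 0.0055 0.1012] up 0.038 slope -0.143
sceneF 57 rail [-0.1095  0.0556] up pct [-0.0056  0.0076  0.0427]
 roof 29 x 0.4597 0.49 y -0.0259 0.0035 up 0.0064 slope -0.051
 lugtop 12 [ 0.4727 -0.0205  0.0936] [0.4791 0.0048 0.0997] up 0.0404 slope -0.115
sideF nose y 0.3019 rail slope [-0.11074336  0.05765446] prof [(np.flo
sceneF nose y 0.3017 rail slope [-0.11134805  0.05763417] prof [(np.fl
```

View pics/wristF.png

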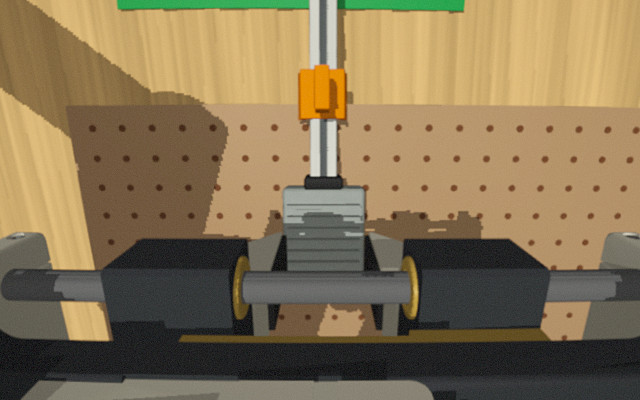

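View pics/sideFz.png

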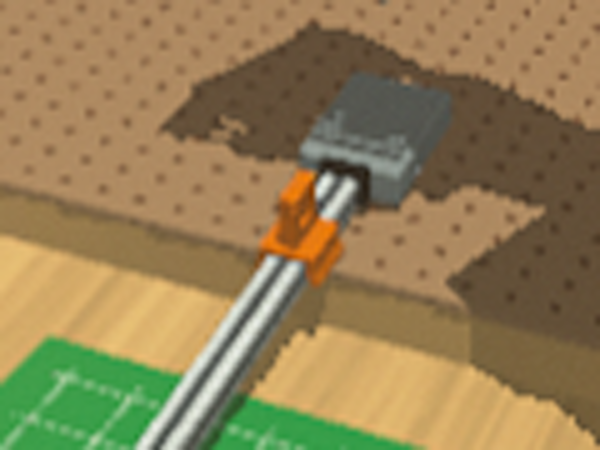

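View pics/sceneF.png

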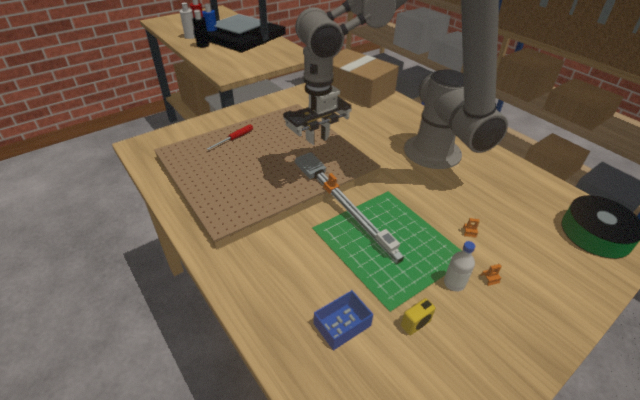

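```bash
python3 - <<'E'
from h import *
for t,rows in [('wristF',(70,150))]:
    d=load(t);P=cloud(d);E=[]
    for c in list(range(240,290,5))+list(range(360,620,10)):
        z=P[:,c,2]; k=np.where((z>.03)&(np.arange(400)>rows[0])&(np.arange(400)<rows[1]))[0]
        if len(k): E.append(onz(d,[c],[k.min()],.04)[0][:2])
    E=np.array(E);p=np.polyfit(E[:,0],E[:,1],1);print(p,np.polyval(p,.4745),abs(np.polyval(p,E[:,0])-E[:,1]).max())
# roof corners via pixel silhouettes
d=load('wristF');Q=onz(d,[300,345,301,345],[69,69,119,119],.08);print(Q.round(4))
E
python3 - <<'E'
# bystander check
import sys; sys.path.insert(0,'.')
src=open('m.py').read().replace("['scene0','side0']","['sceneF','sideF']"); exec(src)
E
```

```text
[-0.03440102 -0.00489847] -0.021221755692481283 0.0004494367702612828
[[ 0.4603  0.003   0.08  ]
 [ 0.491   0.002   0.08  ]
 [ 0.4593 -0.0306  0.08  ]
 [ 0.4903 -0.0316  0.08  ]]
sceneF
green [407. 224.] 1512 mean [0.359 0.209 0.003] z [-0.001  0.006] r 0.415 rect [378. 215.] [300. 146.] 87.1
green [371. 270.] 1596 mean [0.562 0.268 0.002] z [-0.001  0.006] r 0.622 rect [510. 227.] [339. 186.] 87.5
green [601. 244.] 899 mean [0.    0.615 0.036] z [0.006 0.063] r 0.615 rect [-11. 606.] [ 59. 177.] 21.4
green [373. 255.] 539 mean [0.523 0.238 0.002] z [-0.     0.005] r 0.575 rect [534. 246.] [154.  76.] 88.2
green [408. 269.] 466 mean [0.48  0.332 0.002] z [-0.001  0.006] r 0.583 rect [477. 333.] [125.  66.] 12.7
blue [342. 320.] 557 mean [0.723 0.347 0.013] z [0.    0.051] r 0.802 rect [725. 352.] [ 79. 109.] 86.9
yellow [419. 312.] 165 mean [0.592 0.457 0.061] z [0.053 0.064] r 0.748 rect [587. 454.] [32. 65.] 86.9
red [241. 131.] 107 mean [ 0.552 -0.446  0.06 ] z [0.051 0.067] r 0.71 rect [ 551. -447.] [94. 16.] 7.8
panel ((551.1094970703125, -286.26544189453125), (534.1815795898438
[... 1029 characters left out ...]
[369. 177.] 87.6
blue [185. 252.] 1213 mean [0.726 0.353 0.024] z [-0.    0.05] r 0.807 rect [723. 351.] [ 82. 114.] 87.1
blue [279. 282.] 184 mean [0.412 0.438 0.146] z [0.136 0.15 ] r 0.602 rect [414. 436.] [23. 26.] 28.4
yellow [208. 299.] 749 mean [0.572 0.46  0.047] z [0.006 0.062] r 0.734 rect [581. 454.] [36. 72.] 86.8
red [375. 122.] 59 mean [ 0.521 -0.45   0.057] z [0.048 0.065] r 0.688 rect [ 519. -450.] [45. 17.] 13.4
panel ((550.0344848632812, -278.1395263671875), (541.6051025390625, 603.9791870117188), 88.07466125488281) 0.03835715109595056 [  233   104   223   108 12084]
boom [358. 166.] 538 mean [ 0.463 -0.109  0.073] z [0.054 0.084] r 0.476 rect [ 469. -100.] [141.  65.] 87.4
```

```bash
python3 -c "
from cell import hand_in; print(hand_in())"
```

```text
the job is handed in; nothing more can be done
None
```

The boom is tipped over the panel's edge with its driver end on the mat, and the orange saddle is seated on the rail above the edge. I handed the job in at about 27 s of the 72 s allowed.

**What I did**
- I laid the boom square over the edge with about 226 mm sticking out and let go; two cameras showed it level.
- I pushed it out from the lamp's back, in 4–5 mm steps near the end, backing the fingers off each time. It stayed level at about 320 mm overhang and tipped at about 324 mm. That puts the balance point near boom x = −100 to −104 mm.
- I took the saddle farthest from the base and set it over the rail at the edge.

**Last checks**

| Check | Measured | Required |
|---|---|---|
| Boom tilt | about 0.115 rad, nose on the mat | 0.09 to 0.23 rad |
| Saddle height | roof 5 mm above the rail top, so fully down | within 3 mm of fully down |
| Saddle tilt | within about 0.02 rad of the rail's slope | under 0.12 rad |
| Saddle across the rail | within about 1 mm | within 6 mm |
| Saddle along the rail | 4 to 6 mm out past the edge line | within 10 mm |
| Bottle, tape, bin, screwdriver | unmoved in the images | under 30 mm |

- **Saddle along the rail:** part of the outward offset was deliberate, so the saddle's weight would not level the boom again. The cameras disagreed by about 3 mm on where the edge is, so I compared saddle and edge within the same camera.
- **Force on the mat:** I could not measure this directly. From the last 4 mm step I estimate about 0.1 N, against the 0.3 N limit.
- **Upward force while gripping the saddle:** I saw about 5 N upward as the fingers closed on it. It disappeared when I lifted, and the grip was good.

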